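# Sweep the instrument feet into the corral

### The job

Three round rubber feet taken off the instrument lie scattered on the blue mat. Sweep all three along the mat with the fingertips, without picking any up or tipping it over, through the open side of the low three-sided metal corral until each lies wholly inside it, and leave everything else where it stands.

Things in the scene. Friction and masses are not known exactly. Their poses are not given: they have to be found in the camera images.
- foot1: round black rubber instrument foot, a disc 32 mm across and 15 mm high with a bevelled upper edge and a small steel screw head in its top, lying flat on the mat, about 20 to 45 g; slides without rolling. Origin: centre of its underside, z up, its yaw means nothing
- foot2: round black rubber instrument foot, a disc 32 mm across and 15 mm high with a bevelled upper edge and a small steel screw head in its top, lying flat on the mat, about 20 to 45 g; slides without rolling. Origin: centre of its underside, z up, its yaw means nothing
- foot3: round black rubber instrument foot, a disc 32 mm across and 15 mm high with a bevelled upper edge and a small steel screw head in its top, lying flat on the mat, about 20 to 45 g; slides without rolling. Origin: centre of its underside, z up, its yaw means nothing
- corral: low three-sided stop of bare aluminium strip, fixed to the work surface, on the robot's left, with no floor (the mat runs through it) and no sill; its open side faces roughly to the robot's right. Walls 4 mm thick and 25 mm high; inside 150 mm wide and 100 mm deep. Origin: at the middle of the open side, at mat level (work surface, z = 0); x points level into the corral, y along the open side (walls' inner faces at y = +-75 mm and x = 100 mm), z up
- relay: bystander among the feet, not to be moved: upright square black plastic relay, 22 x 22 mm, 28 mm high, grey top, about 60 g, loose. Origin: centre of its underside
- capacitor: bystander among the feet, not to be moved: upright black capacitor can, 22 mm across, 36 mm high, bare metal top, about 60 g, loose. Origin: centre of its underside
- screwdriver: bystander: screwdriver lying at the right of the mat, under 40 mm high, along its x axis
- wrench: bystander: flat steel wrench lying at the far side of the mat, along its x axis
- alcohol: bystander: white plastic bottle, 66 mm across, 150 mm high, beyond the closed end of the corral. Origin: centre of its underside
- cup: bystander: grey plastic cup, 72 mm across, 85 mm high, at the right of the mat. Origin: centre of its underside
- spool: bystander: short grey cylinder, 56 mm across, 45 mm high, at the left of the mat. Origin: centre of its underside

How it is judged:
By the outcome, as a careful person would: the job done as asked, in the order asked, and still so for the second after the job is handed in, with the robot touching nothing.
It also fails if it takes over 72 s, if anything falls off the work surface, if the arm or the gripper's body presses on something with over 40 N, if the wrist force passes 120 N, or if a joint passes its speed limit or range.

### The arm

A 7-joint arm with a two-finger parallel gripper is mounted at the origin on the work surface. World frame = base frame: x ahead of the robot, y to its left, z up, the work surface at z = 0. Lengths are in m, angles in rad, forces in N, time in s.
With the tool pointing down it reaches from about 0.35 to 0.775 m from the base axis. Payload 3.1 kg.
Tool frame: the origin (TCP) lies at the very end of the fingers, on their centre line; the grasp point (between the pads) lies 19 mm behind it; x points along the fingers, y is the direction in which the jaws open and shut, and the axes are right-handed (so a half turn about x gives the same grasp; the last joint's range is limited). The gripper opens to 85 mm and grips with 20 to 120 N. Pads are 22 mm wide; open, the fingers measure 114 mm over their backs; the gripper's body (76 mm by 85 mm) begins 54 mm behind the grasp point. The pads swing forward as they close: fully open they stand 13 mm farther back than shut.
Start: joints at [1.097, 0.311, 0.014, 1.512, -0.004, 1.319, -0.027], TCP at [0.23, -0.5, 0.211] pointing down, gripper open.
Joint ranges: [-2.7, 2.7], [-0.3, 1.91], [-1.27, 1.3], [0.12, 2.57], [-1.44, 4.58], [0.2, 2.03], [-3.05, 3.05]. Speed limits (rad/s): [2.79, 2.79, 3.14, 3.14, 3.14, 3.14, 3.14].

### API

Orientations are given as a rotation vector (axis times angle).
In Python, from rig import ctrl, imaging gives the robot as it stands.
- The arm moves only by the tool apply_moves, never from a script. Its argument "rows" is one flat list of numbers, 7 for each row, row after row: the shift along the tool's x, y, z normalised to -1 to 1, where 1 is 0.03 m, then the turn, a rotation vector about the tool's x, y, z normalised to -1 to 1, where 1 is 5 degrees, then the opening, from 0 (shut) to 1 (fully open). In form: [tx, ty, tz, wx, wy, wz, gripper, tx, ty, tz, wx, wy, wz, gripper, ...]. A call has 1 to 5 rows; each row shifts and turns the pose as measured when the row begins, along the tool's axes as they then stand; what a row does not reach is not made up. A row lasts 1/8 s, in which the tool goes at most 62.5 mm and 10.7 degrees, less where a joint would pass 70% of its speed; a pose out of reach is approached as far as the arm can. A call with a number of a shift or a turn outside -1 to 1 is refused whole. A call with a gripper value outside its range is refused whole. The fingers move at their own pace and stop on an object; "squeeze" is the grip in N (left out, the last holds). Time passes only in rows, so rows that do not move let the fingers close. It gives the time, the measured TCP pose, the force and the opening at its end, in the units of the state.
- ctrl.read_state(): the state, without advancing time (a new reading comes with each control period).
- imaging.read_camera(name): name is "scene" or "top"; returns a dict with "img" (480x640x3 uint8, blue, green, red), "range_z" (480x640 float32, m along the optical axis (not along the pixel's ray), 0 where there is no reading), "fx", "fy", "cx", "cy" (pixels), "eye" and "orientation" of the camera in the world. Camera axes: x right, y up, looking along -z (the intrinsics and any distortion apply to the point x, -y, -z); pixel columns grow to the right and rows downward; lengths in m; the calibration is good to about 2 mm. A picture is of the moment at which its call begins.
- ctrl.job_done(): hands the job in, once; it reports no verdict.
The state is a dict: "time": time; "joint_pos": joint angles; "joint_velocities": joint speeds; "joint_efforts": joint torques, N m; "position": TCP position; "ee_rot": TCP orientation; "contact_force": force on the tool from outside, world axes, zero at the start; "torque": the same for the moment, N m; "finger_gap": opening from 0.0 (shut) to 1.0 (fully open).
Only numpy, scipy, OpenCV 4.12 (cv2) and the standard library are available. Lean on these libraries where they do the work, as an engineer would, in place of code of your own. Each camera call takes 0.05 s, during which the arm holds its last target.

## Working session

There is one attempt and no reset: what is moved stays moved. The work goes in short steps, Python scripts to look and compute and a tool call to move; the robot and the scene stay as the last step left them, time stands still between calls to the robot, and variables do not carry over. Pictures are saved under pics/ and viewed, and the job is handed in when it is done.

Besides the shell and the picture viewer there is one more tool, called after "Call:" as name(argument=value, ...) on one line, values as JSON. apply_moves: Moves the arm, as the interface text tells. Scaled input: -1 to 1 covers 0.03 m each way for a shift and 5 degrees each way for a turn. Its arguments: {"type":"object","properties":{"rows":{"type":"array","items":{"type":"number"}},"squeeze":{"type":"number"}},"required":["rows"]}

```bash
mkdir -p pics; ls
cat > h.py <<'E'
from rig import ctrl, imaging
import numpy as np, cv2
from scipy.spatial.transform import Rotation as R
E
python3 - <<'E'
from h import *
for n in("scene","top"):
    c=imaging.read_camera(n); cv2.imwrite(f"pics/{n}0.png",c["img"])
    print(n,{k:v for k,v in c.items() if k not in("img","range_z")})
    np.savez(f"{n}0.npz",**{k:v for k,v in c.items()})
print(ctrl.read_state())
E
```

```text
pics
scene {'fx': 461.58737336238954, 'fy': 461.58737336238954, 'cx': 321.62972584816316, 'cy': 245.9975598190536, 'eye': array([ 1.3853373 , -0.68673787,  0.79075075]), 'orientation': array([0.87018   , 0.41573033, 0.84222298])}
top {'fx': 462.98951628765883, 'fy': 462.98951628765883, 'cx': 317.58145986781915, 'cy': 244.93934286139245, 'eye': array([ 0.33379247, -0.02931574,  1.20011405]), 'orientation': array([ 0.18405857, -0.1970817 , -1.62680745])}
{'time': 0.1, 'joint_pos': array([ 1.09728241,  0.31164151,  0.01398367,  1.51289031, -0.00440594,
        1.31919502, -0.02721593]), 'joint_velocities': array([-2.17533032e-06,  4.39078838e-04,  8.03782861e-04, -4.43563716e-03,
        7.27256908e-04, -6.16571432e-04,  5.95246161e-05]), 'joint_efforts': array([ 4.49861136e-04, -3.80854976e+01,  1.46360630e-01, -2.31241715e+01,
        1.22112184e-02,  8.11782695e-03, -1.19050821e-05]), 'position': array([ 0.2299133 , -0.49887803,  0.2097346 ]), 'ee_rot': array([ 1.98289675,  0.43715548, -1.9839697 ]), 'contact_force': array([ 0.74714458,  0.31425488, -0.28183817]), 'torque': array([0.02762191, 0.00469   , 0.012834  ]), 'finger_gap': 0.9987117373166824}
```

View pics/top0.png

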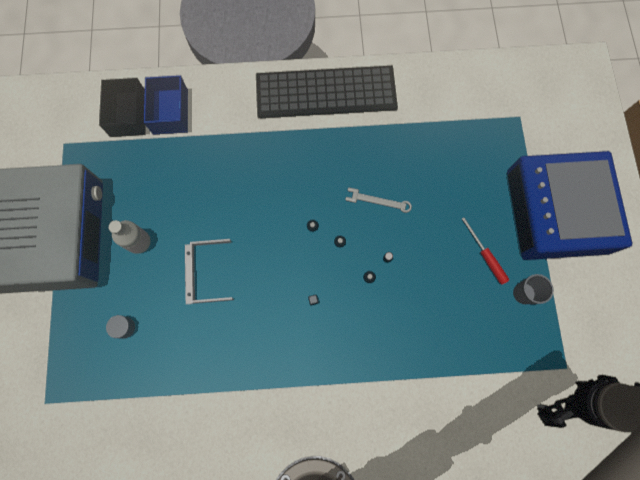

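View pics/scene0.png

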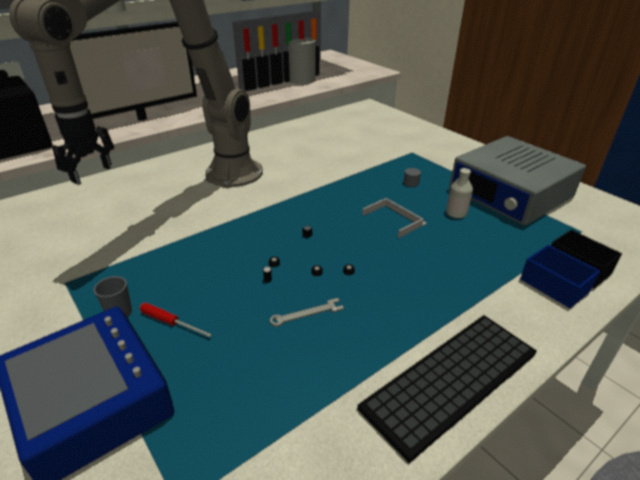

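The top view shows the feet at about (313,226), (340,241) and (370,277). The capacitor is at (388,257), the relay at (313,300), and the corral spans x 185–232, y 240–303, with its opening facing image right. Next I'll localise them.

```bash
cat >> h.py <<'E'
def w(c,u,v,z=None):
    r=R.from_rotvec(c["orientation"]).as_matrix()
    d=r@np.array([(u-c["cx"])/c["fx"],-(v-c["cy"])/c["fy"],-1.0])
    if z is None: return c["eye"]+d*c["range_z"][int(round(v)),int(round(u))]
    return c["eye"]+d*(z-c["eye"][2])/d[2]
def cloud(c):
    r=R.from_rotvec(c["orientation"]).as_matrix()
    v,u=np.mgrid[0:480,0:640]; Z=c["range_z"]
    p=np.stack([(u-c["cx"])/c["fx"]*Z,-(v-c["cy"])/c["fy"]*Z,-Z],-1)
    return p@r.T+c["eye"]
E
python3 - <<'E'
from h import *
c=dict(np.load("top0.npz")); P=cloud(c)
for (u,v) in [(313,226),(340,241),(370,277),(388,257),(313,300),(200,320),(300,350)]: print(u,v,w(c,u,v).round(4))
h=P[...,2]
m=((h>0.008)&(h<0.3)).astype(np.uint8); m[:,450:]=0;m[:150]=0;m[380:]=0
n,l,s,ce=cv2.connectedComponentsWithStats(m)
for i in range(1,n):
    if s[i,4]>15:
        q=P[l==i]; print(s[i],ce[i].round(1),np.median(q,0).round(4),q.min(0).round(3),q.max(0).round(3))
im=c["img"][190:330,170:420]; cv2.imwrite("pics/crop.png",cv2.resize(im,None,fx=3.2,fy=3.2,interpolation=cv2.INTER_CUBIC))
E
```

```text
313 226 [ 0.6764 -0.0398  0.0161]
340 241 [ 0.6306 -0.1083  0.0163]
370 277 [ 0.53   -0.1788  0.0142]
388 257 [ 0.5741 -0.226   0.042 ]
313 300 [ 0.4781 -0.0276  0.0296]
200 320 [ 0.4494  0.2655 -0.0017]
300 350 [0.3576 0.013  0.0052]
[    0   163   103   130 12354] [ 49.2 227.6] [0.6866 0.6009 0.121 ] [0.55  0.511 0.008] [0.85  0.767 0.131]
[346 190  33  13 110] [362.3 197.3] [ 0.7497 -0.1767  0.0095] [ 0.734 -0.221  0.008] [ 0.772 -0.134  0.016]
[380 199  16   8  47] [387.9 202.3] [ 0.7322 -0.2472  0.0097] [ 0.72  -0.266  0.008] [ 0.741 -0.225  0.012]
[397 201  15  11  49] [402.7 205.9] [ 0.7199 -0.2845  0.0094] [ 0.704 -0.307  0.008] [ 0.733 -0.27   0.014]
[307 219  11  12 103] [312.  224.4] [ 0.681  -0.0375  0.0154] [ 0.665 -0.051  0.009] [ 0.697 -0.024  0.022]
[109 220  41  33 950] [129.2 235.4] [0.6576 0.4144 0.0991] [0.635 0.394 0.009] [0.7   0.457 0.156]
[333 235  13  12 112] [339.4 240.4] [ 0.6325 -0.1067  0.0152] [ 0.618 -0.123  0.008] [ 0.648 -0.09   0.022]
[190 239  43  64 409] [202.4 268.7] [0.5892 0.2727 0.023 ] [0.495 0.178 0.008] [0.655 0.285 0.03 ]
[381 252  12  10  80] [387.4 256.5] [ 0.5774 -0.226   0.0355] [ 0.569 -0.238  0.008] [ 0.589 -0.213  0.045]
[363 270  13  13 118] [369.1 276.1] [ 0.5324 -0.1763  0.0151] [ 0.518 -0.193  0.008] [ 0.548 -0.162  0.021]
[308 294  10  11  83] [312.6 299.1] [ 0.4807 -0.0271  0.0287] [ 0.469 -0.038  0.009] [ 0.493 -0.014  0.034]
[106 315  29  23 524] [119.5 326.2] [0.4428 0.4521 0.0443] [0.417 0.429 0.008] [0.471 0.485 0.052]
```

View pics/crop.png

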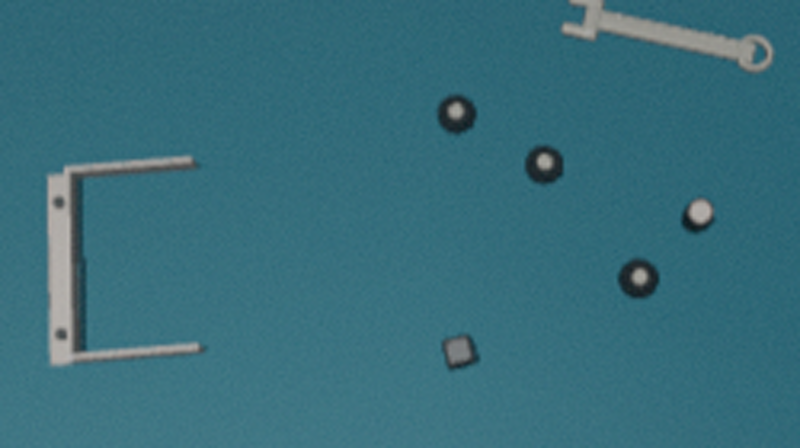

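```bash
cat >> h.py <<'E'
def st(): 
    s=ctrl.read_state(); M=R.from_rotvec(s["ee_rot"]).as_matrix(); return s,np.array(s["position"]),M
def info(gx=None,gy=None,gz=None,push=None):
    """needed shift in tool units (total), yaw to make tool z = push dir (deg)"""
    s,p,M=st(); print("t",round(s["time"],2),"p",p.round(4),"zdir",M[:,2].round(3),"xdir",M[:,0].round(3),"F",np.round(s["contact_force"],1),"gap",round(s["finger_gap"],3),"j",np.round(s["joint_pos"],2))
    if gx is not None: print("shift units", (M.T@(np.array([gx,gy,gz])-p)/0.03).round(2))
    if push is not None:
        x=np.array([0,0,-1.]);z=np.array([push[0],push[1],0]);z=z/np.linalg.norm(z);y=np.cross(z,x)
        T=np.stack([x,y,z],1); print("turn units",(np.degrees(R.from_matrix(M.T@T).as_rotvec())/5).round(2))
E
python3 - <<'E'
from h import *
c=dict(np.load("top0.npz"))
o=lambda a,b,z:w(c,170+(a+.5)/3.2-.5,190+(b+.5)/3.2-.5,z).round(4)
for a,b in [(456,111.5),(544,162),(639.5,276)]: print(o(a,b,.016))
for a,b in [(193,162),(201,348),(66,171),(70,358),(75,180),(80,350)]: print("cor",o(a,b,.025))
s=dict(np.load("scene0.npz"));P=cloud(s);h=P[...,2]
for n,x,y in [("A",.678,-.039),("B",.632,-.107),("C",.531,-.177),("cap",.577,-.226),("rel",.48,-.027)]:
    m=(h>.01)&(h<.05)&(np.hypot(P[...,0]-x,P[...,1]-y)<.03); q=P[m]; print(n,(q.min(0)+q.max(0))/2,np.ptp(q,0))
m=(h>.018)&(h<.035)&(P[...,0]>.47)&(P[...,0]<.68)&(P[...,1]>.15)&(P[...,1]<.31);q=P[m]
print(q.min(0),q.max(0)); print(q[q[:,1].argsort()][:14:2].round(3))
info(.655,-.2,.2,(0,1)); info(push=(0,-1))
E
```

```text
[ 0.6807 -0.0378  0.016 ]
[ 0.6327 -0.1076  0.016 ]
[ 0.5327 -0.1775  0.016 ]
cor [0.649  0.1797 0.025 ]
cor [0.496  0.1764 0.025 ]
cor [0.6481 0.2835 0.025 ]
cor [0.4947 0.2802 0.025 ]
cor [0.64   0.2761 0.025 ]
cor [0.5006 0.2723 0.025 ]
A [ 0.68188056 -0.0391461   0.01590007] [0.02901891 0.0289894  0.00948794]
B [ 0.63429385 -0.10938855  0.01512186] [0.03182274 0.02818742 0.01001648]
C [ 0.53245003 -0.17830637  0.01547391] [0.03057684 0.02936114 0.01094178]
cap [ 0.57996645 -0.22855252  0.02704158] [0.02391668 0.02131384 0.03192044]
rel [ 0.48206252 -0.02830148  0.02205687] [0.02684423 0.02425027 0.02372772]
[0.49032877 0.17687757 0.01812297] [0.65595416 0.28837704 0.03041616]
[[0.497 0.177 0.02 ]
 [0.498 0.179 0.024]
 [0.654 0.18  0.029]
 [0.499 0.182 0.027]
 [0.652 0.183 0.019]
 [0.654 0.184 0.023]
 [0.501 0.185 0.03 ]]
t 0.1 p [ 0.2299 -0.4989  0.2097] zdir [-0.908 -0.419  0.   ] xdir [-0.001  0.002 -1.   ] F [ 0.7  0.3 -0.3] gap 0.999 j [ 1.1   0.31  0.01  1.51 -0.    1.32 -0.03]
shift units [  0.33  -3.12 -17.04]
turn units [2.295e+01 2.000e-02 1.000e-02]
t 0.1 p [ 0.2299 -0.4989  0.2097] zdir [-0.908 -0.419  0.   ] xdir [-0.001  0.002 -1.   ] F [ 0.7  0.3 -0.3] gap 0.999 j [ 1.1   0.31  0.01  1.51 -0.    1.32 -0.03]
turn units [-1.305e+01 -1.000e-02  2.000e-02]
```

Call:
apply_moves(rows=[0,0,0,-1,0,0,0.22,0,0,0,-1,0,0,0.22,0,0,0,-1,0,0,0.22,0,0,0,-1,0,0,0.22,0,0,0,-1,0,0,0.22], squeeze=20)

```text
time: 0.72
position: [0.2288, -0.4966, 0.2063]
ee_rot: [1.698, 0.811, -1.699]
contact_force: [-0.1, 0.3, 0.2]
finger_gap: 0.221
```

Call:
apply_moves(rows=[0,0,0,-1,0,0,0.22,0,0,0,-1,0,0,0.22,0,0,0,-1,0,0,0.22,0,0,0,-1,0,0,0.22,0,0,0,-1,0,0,0.22])

```text
time: 1.35
position: [0.2276, -0.4944, 0.2029]
ee_rot: [1.388, 1.105, -1.382]
contact_force: [-0.2, 0.4, -0.5]
finger_gap: 0.221
```

Run:
```python
from h import *
info(.691,-.082,.12,(0.069,-.29))
```

```text
t 1.35 p [ 0.2276 -0.4944  0.2029] zdir [-0.235 -0.972 -0.013] xdir [-0.008  0.015 -1.   ] F [-0.2  0.4 -0.5] gap 0.221 j [ 1.2   0.32 -0.13  1.52  0.04  1.32  0.84]
shift units [  2.85  11.82 -16.95]
turn units [-5.39 -0.18  0.09]
```

Call:
apply_moves(rows=[0,0.57,-0.82,-1,0,0,0.22,0,0.64,-0.76,-1,0,0,0.22,0,0.71,-0.7,-1,0,0,0.22,0,0.77,-0.63,-1,0,0,0.22,0,0.83,-0.56,-1,0,0,0.22])

```text
time: 1.98
position: [0.3459, -0.3881, 0.2025]
ee_rot: [1.052, 1.325, -1.038]
contact_force: [-0.2, 0.3, -0.0]
finger_gap: 0.222
```

Run:
```python
from h import *
info(.691,-.082,.12,(0.069,-.29))
```

```text
t 1.98 p [ 0.3459 -0.3881  0.2025] zdir [ 0.222 -0.975 -0.019] xdir [-0.008  0.018 -1.   ] F [-0.2  0.3 -0. ] gap 0.222 j [ 1.04  0.28 -0.28  1.58  0.07  1.31  0.97]
shift units [ 2.83 13.5  -7.33]
turn units [-0.11 -0.22  0.05]
```

Call:
apply_moves(rows=[0.1,0.95,-0.52,0,0,0,0.22,0.1,0.95,-0.52,0,-0.05,0,0.22,0.1,0.95,-0.52,0,-0.05,0,0.22,0.1,0.95,-0.52,0,-0.05,0,0.22,0.1,0.95,-0.52,0,-0.05,0,0.22])

```text
time: 2.6
position: [0.4757, -0.2693, 0.1885]
ee_rot: [1.026, 1.316, -1.029]
contact_force: [0.0, -0.6, -0.7]
finger_gap: 0.223
```

Call:
apply_moves(rows=[0.1,0.95,-0.52,0,0,0,0.22,0.1,0.95,-0.52,0,-0.05,0,0.22,0.1,0.95,-0.52,0,-0.05,0,0.22,0.1,0.95,-0.52,0,-0.05,0,0.22,0.1,0.95,-0.52,0,-0.05,0,0.22])

```text
time: 3.22
position: [0.6013, -0.1464, 0.1729]
ee_rot: [1.002, 1.307, -1.02]
contact_force: [0.6, 0.0, -1.0]
finger_gap: 0.223
```

Run:
```python
from h import *
info(.691,-.082,.05,(0.069,-.29))
```

```text
t 3.23 p [ 0.6013 -0.1464  0.1729] zdir [ 0.26  -0.965  0.018] xdir [ 0.005 -0.017 -1.   ] F [ 0.6  0.  -1. ] gap 0.223 j [ 0.47  0.5  -0.41  1.37  0.22  1.31  0.31]
shift units [ 4.07  3.44 -1.37]
turn units [ 0.34  0.2  -0.01]
```

Call:
apply_moves(rows=[0.7,0.95,-0.4,0.1,0.1,0,0.22,0.9,0.95,-0.4,0.1,0.1,0,0.22,1,0.95,-0.4,0.1,0,0,0.22,1,0.65,-0.2,0,0,0,0.22,0,0,0,0,0,0,0.22])

```text
time: 3.85
position: [0.6989, -0.0632, 0.0616]
ee_rot: [1.022, 1.322, -1.011]
contact_force: [-0.6, 0.3, 1.0]
finger_gap: 0.22
```

Run:
```python
from h import *
info(.691,-.082,.005,(0.069,-.29))
c=imaging.read_camera("scene"); cv2.imwrite("pics/s1.png",cv2.resize(c["img"][200:350,200:400],None,fx=4,fy=4))
c=imaging.read_camera("top"); cv2.imwrite("pics/t1.png",cv2.resize(c["img"][170:330,170:420],None,fx=3.2,fy=3.2))
```

```text
t 3.85 p [ 0.6989 -0.0632  0.0616] zdir [ 0.256 -0.967 -0.005] xdir [ 0.003  0.006 -1.   ] F [-0.6  0.3  1. ] gap 0.22 j [ 0.28  0.76 -0.39  1.22  0.27  1.21  0.15]
shift units [ 1.88 -0.42  0.55]
turn units [ 0.29 -0.05 -0.05]
```

View pics/s1.png

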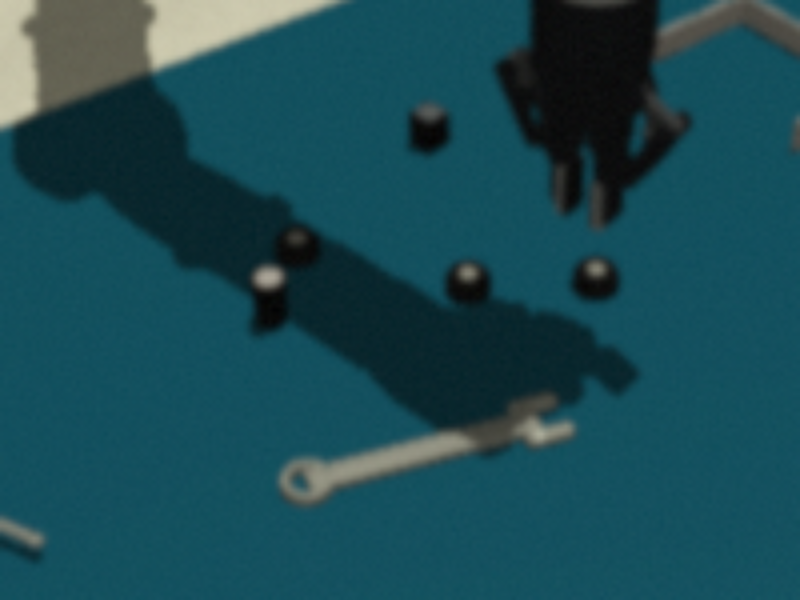

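View pics/t1.png

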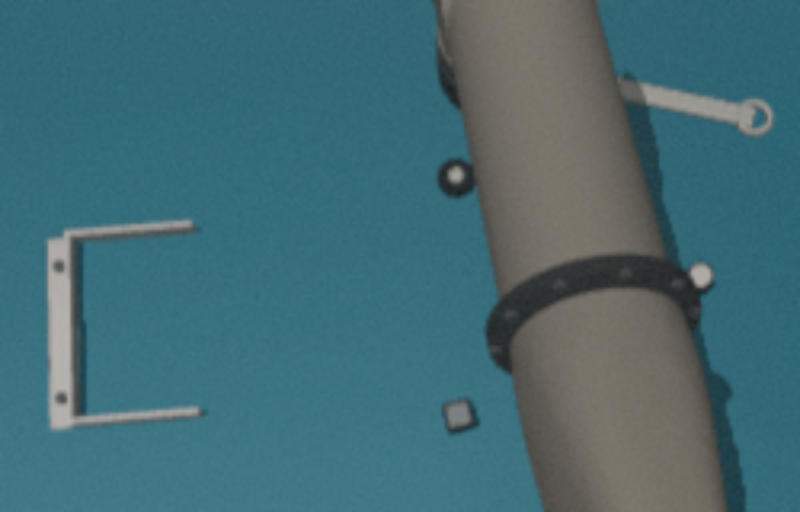

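Call:
apply_moves(rows=[0,-0.42,0.6,0.1,0,0,0.22,0.5,0,0,0.1,0,0,0.22,0.6,0,0,0,0,0,0.22,0.6,0,0,0,0,0,0.22,0,0,0,0,0,0,0.22])

```text
time: 4.58
position: [0.6929, -0.0925, 0.015]
ee_rot: [1.041, 1.299, -1.028]
contact_force: [0.5, 0.4, -0.1]
finger_gap: 0.218
```

Run:
```python
from h import *
info(.691,-.082,.004,(0.069,-.29))
c=imaging.read_camera("scene"); cv2.imwrite("pics/s2.png",cv2.resize(c["img"][200:350,200:400],None,fx=4,fy=4))
```

```text
t 4.58 p [ 0.6929 -0.0925  0.015 ] zdir [ 0.23  -0.973  0.003] xdir [ 0.013 -0.    -1.   ] F [ 0.5  0.4 -0.1] gap 0.218 j [ 0.32  0.79 -0.37  1.29  0.29  1.1   0.15]
shift units [ 0.37  0.02 -0.36]
turn units [-0.01  0.04 -0.15]
```

View pics/s2.png

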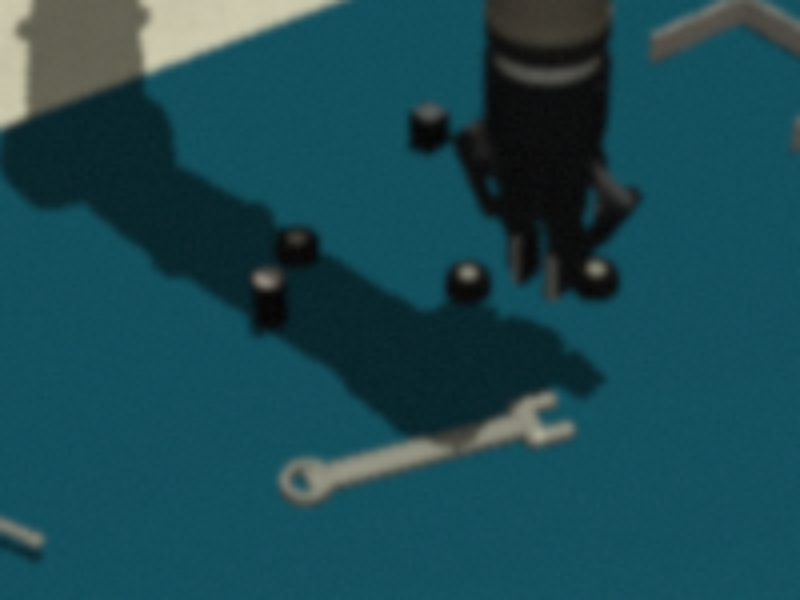

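Call:
apply_moves(rows=[0.35,0,0,0,0,-0.1,0.22,0,0,-0.5,0,0,0,0.22,-0.02,0,-0.5,0,0,0,0.22,-0.02,0,-0.5,0,0,0,0.22])

```text
time: 5.12
position: [0.6844, -0.0455, 0.0072]
ee_rot: [1.039, 1.302, -1.032]
contact_force: [0.5, 0.1, -0.2]
finger_gap: 0.22
```

Run:
```python
from h import *
info(.618,.228,.004,(0.069,-.29))
c=imaging.read_camera("scene"); cv2.imwrite("pics/s3.png",cv2.resize(c["img"][200:350,200:400],None,fx=4,fy=4))
```

```text
t 5.12 p [ 0.6844 -0.0455  0.0072] zdir [ 0.23  -0.973  0.004] xdir [ 0.009 -0.002 -1.   ] F [ 0.5  0.1 -0.2] gap 0.22 j [ 0.26  0.77 -0.37  1.34  0.29  1.08  0.08]
shift units [ 0.07 -0.06 -9.38]
turn units [-0.02  0.04 -0.1 ]
```

View pics/s3.png

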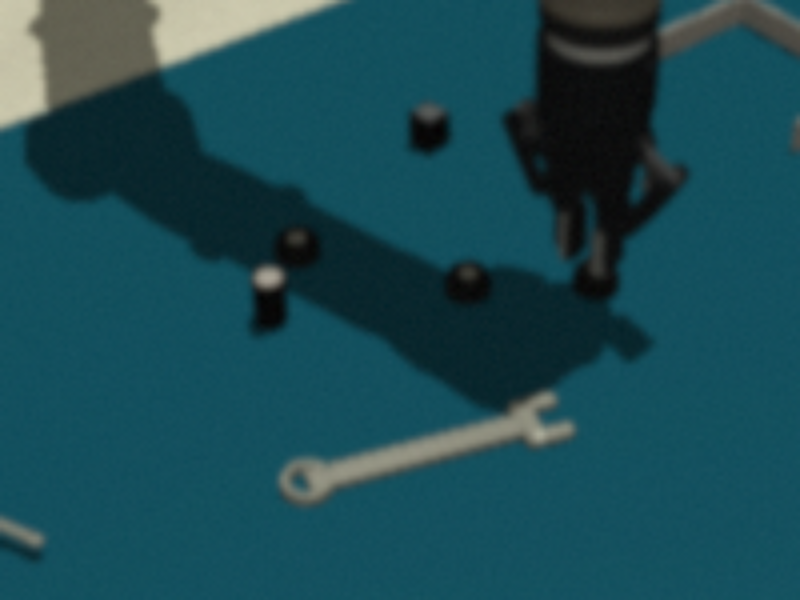

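Run:
```python
from h import *
s,p,M=st()
c=imaging.read_camera("scene"); P=cloud(c)
r=R.from_rotvec(c["orientation"]).as_matrix()
def pr(X):
    q=r.T@(np.array(X)-c["eye"]); return np.array([c["cx"]+c["fx"]*q[0]/-q[2],c["cy"]-c["fy"]*q[1]/-q[2]])
for n,X in [("tcp",p),("L",p-.01*M[:,1]),("R",p+.01*M[:,1]),("R25",p+.025*M[:,1]),("footA",[.681,-.0385,.016]),("footAb",[.681,-.0385,.0])]: print(n,((pr(X)-[200,200])*4).round())
m=(np.hypot(P[...,0]-p[0],P[...,1]-p[1])<.07)&(P[...,2]<.09)&(P[...,2]>.006)
q=P[m]; l=(q-p)@M
for lo in np.arange(.0,.09,.006):
    k=(q[:,2]>=lo)&(q[:,2]<lo+.006)
    if k.any(): print(lo.round(3),k.sum(),"y",l[k,1].min().round(3),l[k,1].max().round(3),"z",l[k,2].min().round(3),l[k,2].max().round(3))
cv2.imwrite("pics/s4.png",cv2.resize(c["img"][230:290,310:390],None,fx=10,fy=10,interpolation=cv2.INTER_CUBIC))
```

```text
tcp [592. 280.]
L [580. 275.]
R [605. 286.]
R25 [623. 295.]
footA [593. 267.]
footAb [592. 286.]
0.006 39 y -0.056 0.068 z -0.054 0.052
0.012 55 y -0.052 0.013 z -0.015 0.047
0.018 9 y -0.006 0.014 z -0.006 0.009
0.024 3 y -0.014 -0.011 z -0.0 0.009
0.03 15 y -0.017 0.015 z -0.012 0.011
0.036 26 y -0.023 0.023 z -0.009 0.012
0.042 26 y -0.023 0.023 z -0.007 0.014
0.048 27 y -0.017 0.022 z -0.007 0.014
0.054 31 y -0.023 0.024 z -0.007 0.012
0.06 26 y -0.021 0.021 z -0.007 0.015
0.066 27 y -0.023 0.023 z -0.01 0.014
0.072 42 y -0.04 0.039 z -0.009 0.015
0.078 59 y -0.044 0.041 z -0.01 0.016
0.084 65 y -0.045 0.044 z -0.009 0.018
```

View pics/s4.png

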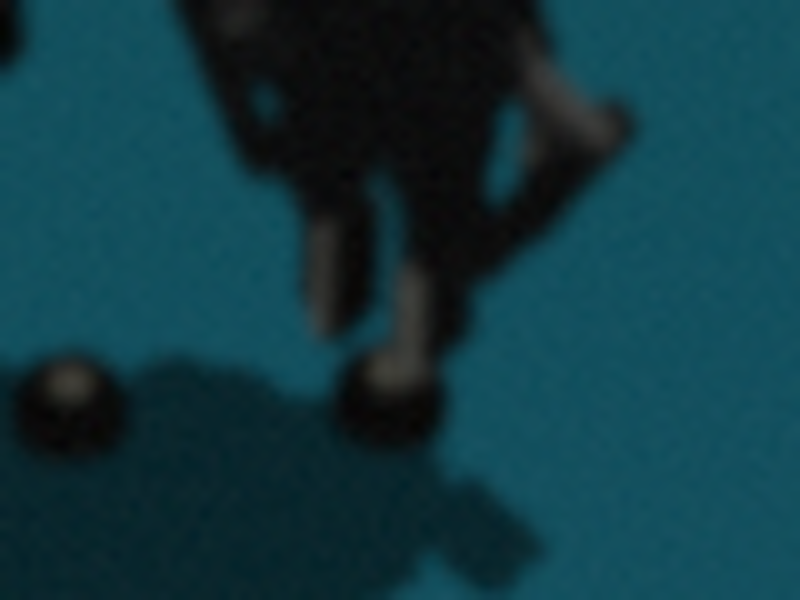

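Call:
apply_moves(rows=[-0.15,0,0.4,0,0,0,0.22,0,0,0.6,0,0,0,0.22,0,0,0.6,0,0,0,0.22,0.3,0,0,0,0,0,0.22,0,0,0,0,0,0,0.22])

```text
time: 5.85
position: [0.6968, -0.0979, 0.0031]
ee_rot: [1.039, 1.299, -1.033]
contact_force: [0.2, 0.5, 0.8]
finger_gap: 0.221
```

```bash
cat >> h.py <<'E'
def prj(c,X):
    r=R.from_rotvec(c["orientation"]).as_matrix(); q=r.T@(np.array(X)-c["eye"]); return np.array([c["cx"]+c["fx"]*q[0]/-q[2],c["cy"]-c["fy"]*q[1]/-q[2]])
def tips(name,half=(50,37)):
    s,p,M=st(); c=imaging.read_camera("scene"); P=cloud(c)
    u=prj(c,p).astype(int); y0=u[1]-half[1]-10;x0=u[0]-half[0]
    k=800/(2*half[0])
    im=cv2.resize(c["img"][y0:y0+2*half[1],x0:x0+2*half[0]],None,fx=k,fy=k,interpolation=cv2.INTER_CUBIC)
    im=cv2.convertScaleAbs(im,alpha=1.6)
    cv2.imwrite(f"pics/{name}.png",im)
    l=(P-p)@M
    m=(abs(l[...,1])<.03)&(abs(l[...,2])<.014)&(P[...,2]>.004)&(P[...,2]<.06)
    for lab,k in (("L",m&(l[...,1]<0)),("R",m&(l[...,1]>0))):
        print(lab,"lowest",np.sort(P[k][:,2])[:8].round(4))
    print("tcp px in crop",((prj(c,p)-[x0,y0])*800/(2*half[0])).round())
    return c,P
E
python3 - <<'E'
from h import *
info(.618,.228,.004,(0.069,-.29)); tips("s5")
E
```

```text
t 5.85 p [ 0.6968 -0.0979  0.0031] zdir [ 0.229 -0.974  0.006] xdir [ 0.01  -0.003 -1.   ] F [0.2 0.5 0.8] gap 0.221 j [ 0.32  0.81 -0.36  1.28  0.3   1.1   0.16]
shift units [ -0.1   -0.07 -11.18]
turn units [-0.03  0.06 -0.11]
L lowest [0.004  0.0041 0.0041 0.0041 0.0042 0.0042 0.0043 0.0043]
R lowest [0.0041 0.0041 0.0041 0.0041 0.0042 0.0055 0.0059 0.0256]
tcp px in crop [404. 380.]
```

View pics/s5.png

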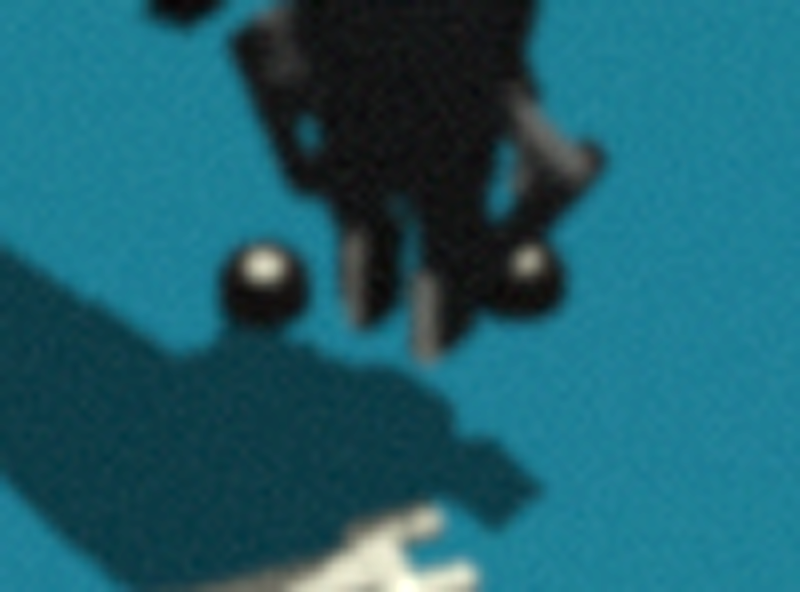

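Call:
apply_moves(rows=[0.15,0,0,0,0,0,0.22,0.1,0,0,0,0,0,0.22,0,0,0,0,0,0,0.22])

```text
time: 6.28
position: [0.6972, -0.0962, -0.0044]
ee_rot: [1.038, 1.3, -1.03]
contact_force: [-0.6, -0.2, 0.1]
finger_gap: 0.223
```

Run:
```python
from h import *
info(.618,.228,.004,(0.069,-.29)); tips("s6")
```

```text
t 6.28 p [ 0.6972 -0.0962 -0.0044] zdir [ 0.231 -0.973  0.005] xdir [ 0.011 -0.003 -1.   ] F [-0.6 -0.2  0.1] gap 0.223 j [ 0.32  0.82 -0.36  1.29  0.3   1.08  0.15]
shift units [ -0.34  -0.07 -11.12]
turn units [-0.01  0.06 -0.12]
L lowest [0.004  0.0041 0.0042 0.0047 0.0048 0.005  0.0054 0.0055]
R lowest [0.0042 0.0043 0.0043 0.0044 0.0045 0.0046 0.0046 0.0048]
tcp px in crop [401. 380.]
```

View pics/s6.png

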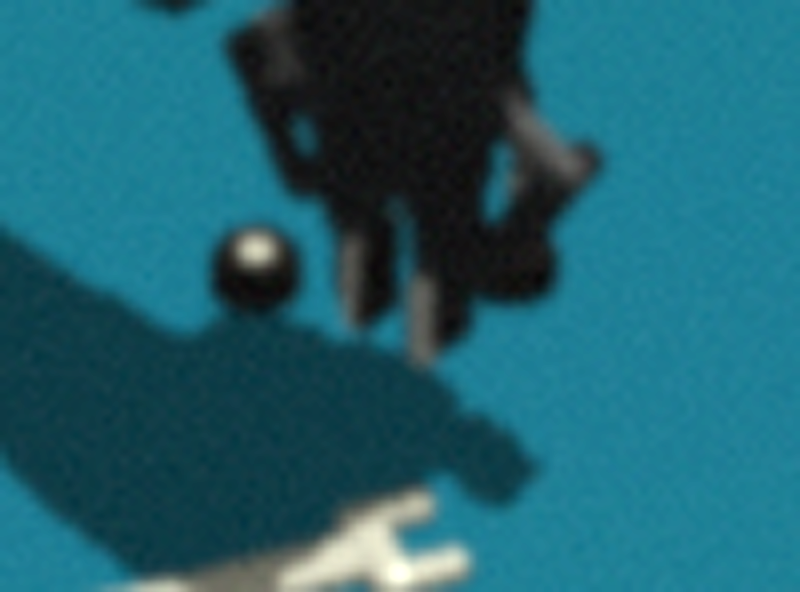

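Call:
apply_moves(rows=[0.12,0,0,0,0,0,0.22,0,0,-0.5,0,0,0,0.22,0,0,-0.5,0,0,0,0.22,0,0,-0.5,0,0,0,0.22])

```text
time: 6.82
position: [0.6866, -0.05, -0.0081]
ee_rot: [1.039, 1.299, -1.031]
contact_force: [-0.1, 0.1, -0.3]
finger_gap: 0.221
```

Run:
```python
from h import *
info(.618,.228,-.008,(0.069,-.29)); tips("s7")
```

```text
t 6.83 p [ 0.6866 -0.05   -0.0081] zdir [ 0.23  -0.973  0.005] xdir [ 0.012 -0.003 -1.   ] F [-0.1  0.1 -0.3] gap 0.221 j [ 0.26  0.79 -0.36  1.34  0.3   1.05  0.08]
shift units [-0.05 -0.09 -9.54]
turn units [-0.02  0.06 -0.12]
L lowest [0.0043 0.0045 0.0047 0.005  0.0056 0.0057 0.0061 0.0078]
R lowest [0.004  0.0041 0.0045 0.0045 0.005  0.0058 0.0063 0.0071]
tcp px in crop [407. 380.]
```

View pics/s7.png

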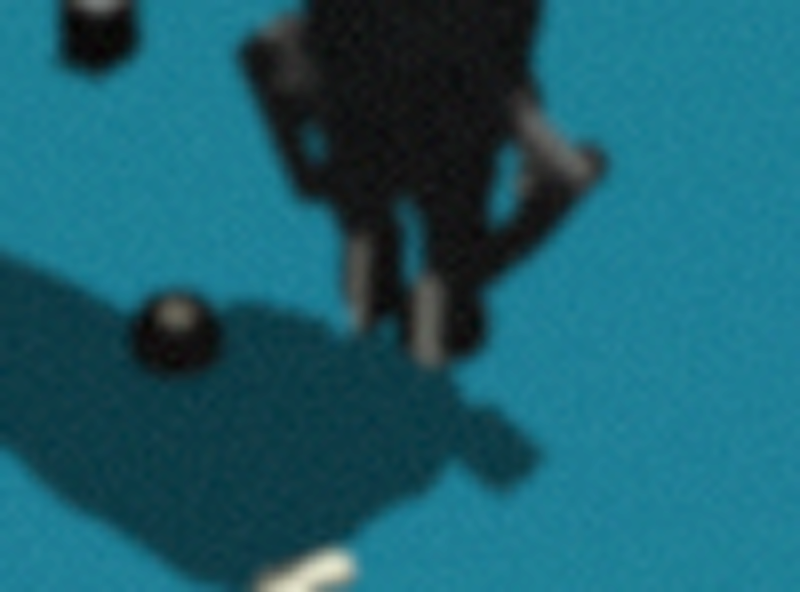

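Call:
apply_moves(rows=[-0.02,0,-0.5,0,0,-0.05,0.22,-0.02,0,-0.5,0,0,-0.05,0.22,-0.02,0,-0.5,0,0,0,0.22,-0.02,0,-0.5,0,0,0,0.22])

```text
time: 7.38
position: [0.6714, 0.0163, -0.0051]
ee_rot: [1.033, 1.308, -1.033]
contact_force: [1.5, 1.0, 0.0]
finger_gap: 0.22
```

Run:
```python
from h import *
info(.618,.228,-.008,(0.069,-.29)); tips("s8")
c=imaging.read_camera("top"); cv2.imwrite("pics/t8.png",cv2.resize(c["img"][170:330,170:420],None,fx=3.2,fy=3.2))
```

```text
t 7.38 p [ 0.6714  0.0163 -0.0051] zdir [ 0.234 -0.972  0.003] xdir [ 0.003 -0.002 -1.   ] F [1.5 1.  0. ] gap 0.22 j [ 0.17  0.76 -0.37  1.39  0.3   1.04 -0.02]
shift units [ 0.08 -0.08 -7.28]
turn units [ 0.03  0.03 -0.03]
L lowest [0.0047 0.005  0.0051 0.0057 0.006  0.0073 0.0074 0.0083]
R lowest [0.0041 0.0042 0.0042 0.0042 0.0043 0.0044 0.0048 0.0048]
tcp px in crop [405. 378.]
```

View pics/s8.png

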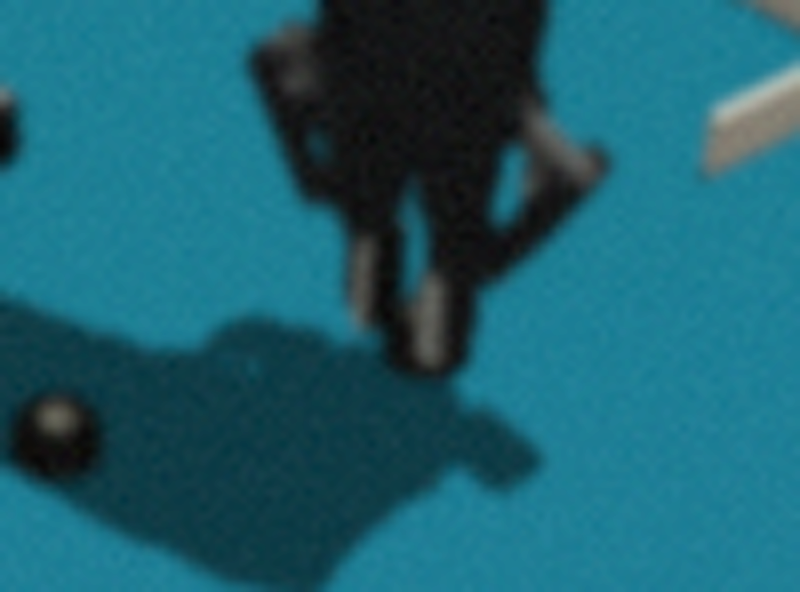

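View pics/t8.png

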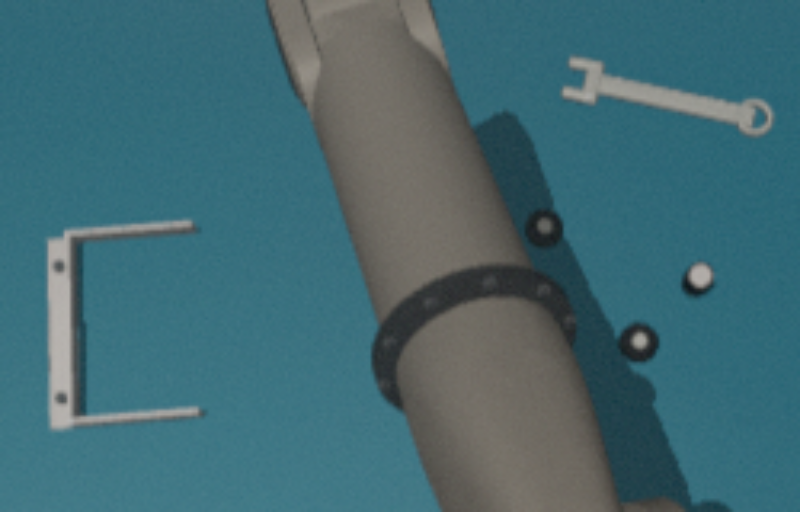

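Run:
```python
from h import *
s,p,M=st(); c=imaging.read_camera("scene"); u=prj(c,p).astype(int)
f=lambda X:((prj(c,X)-[u[0]-50,u[1]-47])*8).round()
for d in (24,16,8,0,-8): print(d,f(p*[1,1,0]-d/1000*M[:,2]))
print("tips if z=.006",f((p-.016*M[:,1])*[1,1,0]+[0,0,.006]),f((p+.016*M[:,1])*[1,1,0]+[0,0,.006]))
print("tips if z=.018",f((p-.016*M[:,1])*[1,1,0]+[0,0,.018]),f((p+.016*M[:,1])*[1,1,0]+[0,0,.018]))
P=cloud(c);l=(P-p)@M
m=(abs(l[...,1])<.05)&(abs(l[...,2])<.05)&(P[...,2]>.005)&(P[...,2]<.03)
q=P[m]; ll=l[m]
i=np.argsort(q[:,2]); print(np.c_[q[i,2],ll[i,1:]].round(3)[::4])
```

```text
24 [443. 337.]
16 [430. 348.]
8 [417. 360.]
0 [404. 371.]
-8 [391. 382.]
tips if z=.006 [367. 339.] [444. 375.]
tips if z=.018 [369. 312.] [446. 348.]
[[ 0.005  0.036  0.037]
 [ 0.005  0.025  0.02 ]
 [ 0.005  0.021 -0.039]
 [ 0.005  0.017 -0.041]
 [ 0.006  0.011  0.004]
 [ 0.006  0.019  0.026]
 [ 0.006  0.008 -0.045]
 [ 0.007 -0.006  0.008]
 [ 0.007  0.029 -0.008]
 [ 0.008  0.003  0.008]
 [ 0.009 -0.007  0.008]
 [ 0.01  -0.009  0.005]
 [ 0.011  0.007  0.005]
 [ 0.012 -0.01   0.004]
 [ 0.013  0.004  0.005]
 [ 0.015  0.    -0.001]
 [ 0.015 -0.013  0.005]
 [ 0.016 -0.002 -0.003]
 [ 0.017 -0.011 -0.017]
 [ 0.017 -0.003 -0.005]
 [ 0.019  0.014  0.006]
 [ 0.021 -0.01  -0.005]
 [ 0.022 -0.011  0.009]
 [ 0.023 -0.011 -0.001]
 [ 0.025  0.012  0.013]
 [ 0.026  0.019  0.008]
 [ 0.027 -0.01   0.005]
 [ 0.028 -0.01   0.   ]
 [ 0.028 -0.011  0.008]
 [ 0.03   0.022  0.   ]]
```

Call:
apply_moves(rows=[-0.4,0,0.1,0,0,0,0.22,0,0,0.6,0,0,0,0.22,0,0,0.6,0,0,0,0.22,0,0,0.4,0,0,0,0.22])

```text
time: 8.02
position: [0.6848, -0.0398, 0.0083]
ee_rot: [1.033, 1.304, -1.035]
contact_force: [0.5, -0.5, 0.3]
finger_gap: 0.226
```

Run:
```python
from h import *
info(.618,.228,-.008,(0.069,-.29)); c,P=tips("s9")
h=P[...,2];m=((h>.009)&(h<.017)).astype(np.uint8);
```

```text
t 8.03 p [ 0.6848 -0.0398  0.0083] zdir [ 0.232 -0.973  0.006] xdir [ 0.004 -0.005 -1.   ] F [ 0.5 -0.5  0.3] gap 0.226 j [ 0.25  0.77 -0.37  1.33  0.29  1.09  0.07]
shift units [ 0.49 -0.09 -9.2 ]
turn units [ 0.01  0.06 -0.03]
L lowest [0.004  0.0043 0.0044 0.0045 0.0047 0.0048 0.0055 0.0084]
R lowest [0.0042 0.0042 0.0042 0.0043 0.0043 0.0044 0.0044 0.0045]
tcp px in crop [405. 383.]
```

View pics/s9.png

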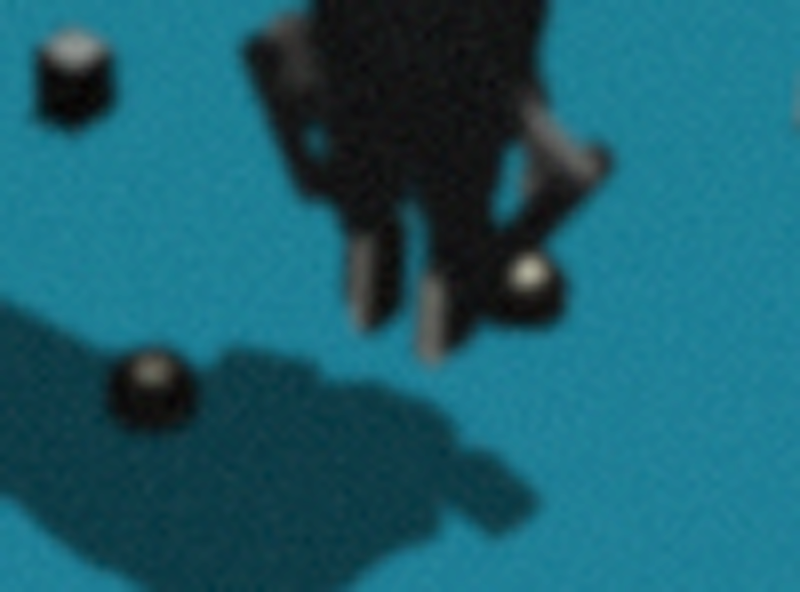

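Run:
```python
from h import *
s,p,M=st(); c=imaging.read_camera("scene"); u=prj(c,p).astype(int)
print(w(c,u[0]-50+528/8-.5,u[1]-47+270/8-.5,.016), w(c,u[0]-50+528/8-.5,u[1]-47+320/8-.5,.0))
```

```text
[0.67029538 0.02244254 0.016     ] [0.67639423 0.01823736 0.        ]
```

Call:
apply_moves(rows=[0.3,0,0.2,0,0,0,0.22,0.3,0,0.1,0,0,0,0.22,0.12,0,0,0,0,0,0.22,0,0,0,0,0,0,0.22])

```text
time: 8.62
position: [0.6855, -0.0484, -0.0167]
ee_rot: [1.032, 1.308, -1.037]
contact_force: [-0.3, -0.1, 0.4]
finger_gap: 0.221
```

Call:
apply_moves(rows=[0.07,0,0,0,0,0,0.22,0.03,0,0,0,0,0,0.22])

```text
time: 8.88
position: [0.6857, -0.0473, -0.0195]
ee_rot: [1.032, 1.308, -1.035]
contact_force: [0.3, 0.7, 0.3]
finger_gap: 0.216
```

Run:
```python
from h import *
info(.618,.228,-.008,(0.069,-.29)); c,P=tips("s10")
```

```text
t 8.88 p [ 0.6857 -0.0473 -0.0195] zdir [ 0.233 -0.972  0.003] xdir [ 0.001 -0.003 -1.   ] F [0.3 0.7 0.3] gap 0.216 j [ 0.25  0.81 -0.36  1.34  0.3   1.04  0.08]
shift units [-0.42 -0.05 -9.45]
turn units [ 0.02  0.04 -0.  ]
L lowest [0.0047 0.005  0.0051 0.0057 0.0058 0.0058 0.0064 0.007 ]
R lowest [0.0042 0.0042 0.0044 0.0045 0.0053 0.0053 0.0058 0.0071]
tcp px in crop [402. 377.]
```

View pics/s10.png

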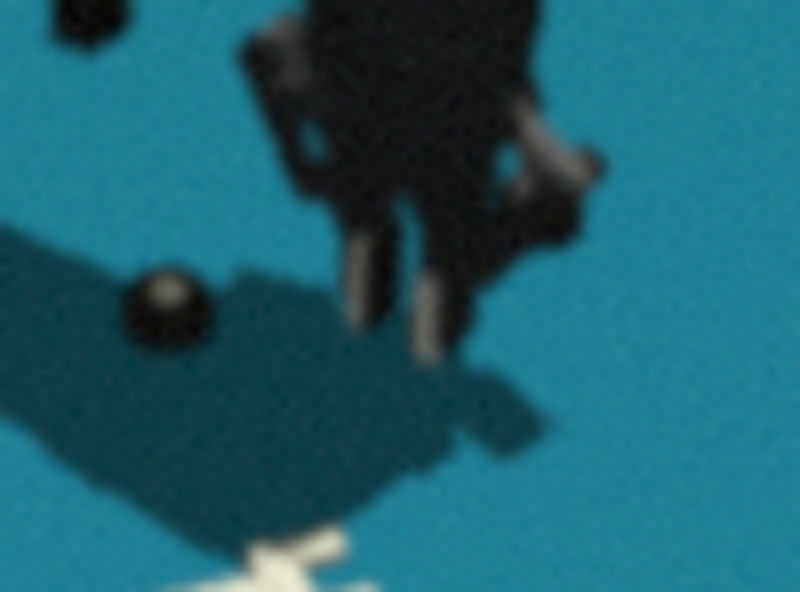

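Call:
apply_moves(rows=[0.06,0,0,0,0,0,0.22,0,0,0,0,0,0,0.22])

```text
time: 9.18
position: [0.6864, -0.0472, -0.0198]
ee_rot: [1.033, 1.307, -1.034]
contact_force: [0.4, 0.7, -0.1]
finger_gap: 0.223
```

Call:
apply_moves(rows=[0.06,0,0,0,0,0,0.22,0,0,0,0,0,0,0.22])

```text
time: 9.43
position: [0.687, -0.0472, -0.0199]
ee_rot: [1.033, 1.306, -1.033]
contact_force: [-0.8, -0.1, -0.4]
finger_gap: 0.222
```

Call:
apply_moves(rows=[-0.15,0,0,0,0,0,0.22,0,0,-0.4,0,0,0,0.22,0,0,-0.5,0,0,0,0.22])

```text
time: 9.8
position: [0.6803, -0.0213, -0.0161]
ee_rot: [1.034, 1.305, -1.036]
contact_force: [0.4, -0.3, 0.8]
finger_gap: 0.222
```

Run:
```python
from h import *
info(.618,.228,-.016,(0.069,-.29)); c,P=tips("s11")
```

```text
t 9.8 p [ 0.6803 -0.0213 -0.0161] zdir [ 0.231 -0.973  0.005] xdir [ 0.004 -0.004 -1.   ] F [ 0.4 -0.3  0.8] gap 0.222 j [ 0.22  0.79 -0.36  1.37  0.3   1.03  0.03]
shift units [-0.05 -0.1  -8.56]
turn units [-0.01  0.06 -0.03]
L lowest [0.0041 0.0052 0.0052 0.0059 0.0079 0.0086 0.0096 0.0096]
R lowest [0.0041 0.0044 0.0044 0.0052 0.0058 0.0071 0.0082 0.0084]
tcp px in crop [402. 379.]
```

View pics/s11.png

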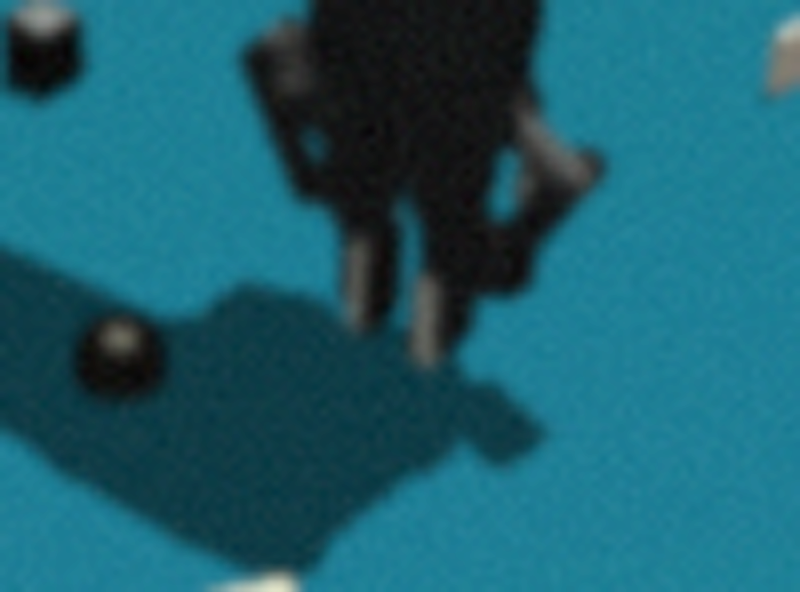

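Call:
apply_moves(rows=[0,0,-0.4,0,0,0,0.22,0,0,-0.5,0,0,0,0.22,0,0,-0.5,0,0,0,0.22,0,0,-0.5,0,0,0,0.22,0,0,-0.5,0,0,0,0.22])

```text
time: 10.48
position: [0.6612, 0.0584, -0.0163]
ee_rot: [1.032, 1.309, -1.031]
contact_force: [0.2, 0.0, -0.5]
finger_gap: 0.214
```

Run:
```python
from h import *
info(.618,.228,-.016,(0.069,-.29)); c,P=tips("s12")
```

```text
t 10.47 p [ 0.6612  0.0584 -0.0163] zdir [ 0.236 -0.972  0.002] xdir [ 0.003 -0.001 -1.   ] F [ 0.2  0.  -0.5] gap 0.214 j [ 0.11  0.76 -0.37  1.42  0.3   1.01 -0.09]
shift units [-0.02 -0.07 -5.83]
turn units [ 0.05  0.02 -0.03]
L lowest [0.004  0.0041 0.0041 0.0048 0.0061 0.0066 0.0068 0.0069]
R lowest [0.0045 0.005  0.0072 0.0072 0.0085 0.0091 0.0127 0.0131]
tcp px in crop [401. 384.]
```

View pics/s12.png

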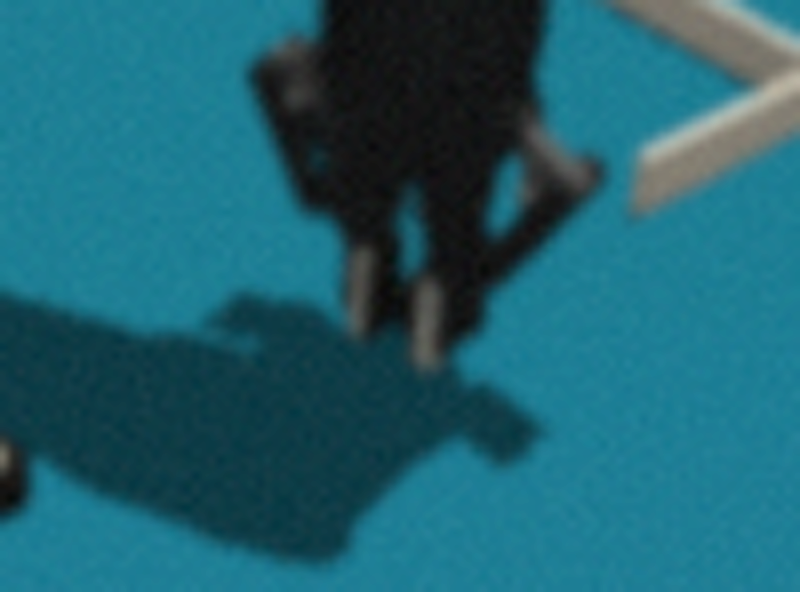

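Call:
apply_moves(rows=[0,-0.05,-0.3,-0.7,0,0,0.22,0,-0.05,-0.3,-0.7,0,0,0.22,0,-0.05,-0.3,-0.7,0,0,0.22,0,-0.05,-0.3,-0.7,0,0,0.22,0,0,-0.4,0,0,0,0.22])

```text
time: 11.15
position: [0.6366, 0.1051, -0.0162]
ee_rot: [0.835, 1.402, -0.832]
contact_force: [1.0, 0.4, -0.8]
finger_gap: 0.222
```

Run:
```python
from h import *
info(.608,.165,-.016,(0.05,-.1)); c,P=tips("s13")
```

```text
t 11.15 p [ 0.6366  0.1051 -0.0162] zdir [ 0.479 -0.878  0.001] xdir [ 0.003  0.    -1.   ] F [ 1.   0.4 -0.8] gap 0.222 j [ 0.09  0.74 -0.44  1.48  0.35  0.99  0.06]
shift units [-0.01  0.12 -2.21]
turn units [ 0.41  0.02 -0.03]
L lowest [0.004  0.0041 0.0042 0.0044 0.0045 0.0047 0.0053 0.0054]
R lowest [0.0042 0.0043 0.0048 0.0073 0.0097 0.0109 0.0127 0.0144]
tcp px in crop [401. 382.]
```

View pics/s13.png

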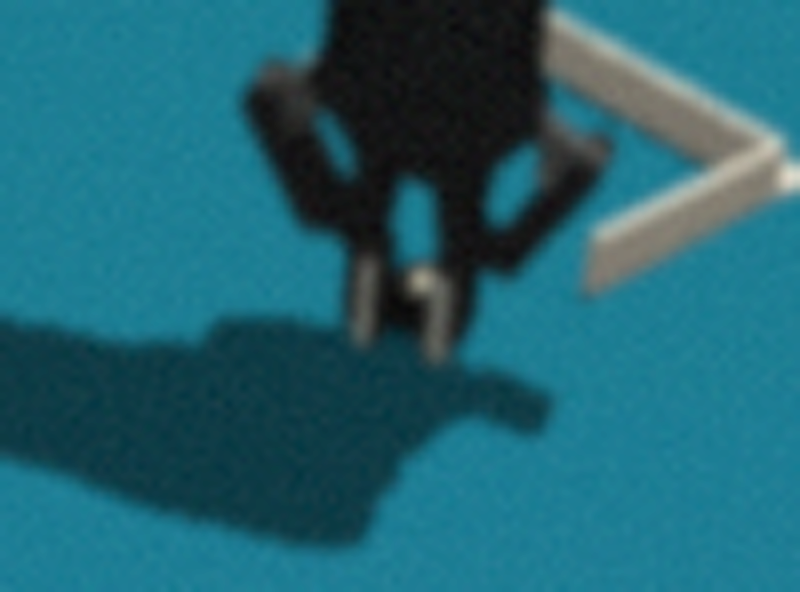

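Call:
apply_moves(rows=[0,0,-0.45,0,0,0,0.22,0,0,-0.45,0,0,0,0.22,0,0,-0.45,0.5,0,0,0.22,0,0,-0.4,0.8,0,0,0.22,0,0,-0.3,0.8,0,0,0.22])

```text
time: 11.82
position: [0.6043, 0.1674, -0.0162]
ee_rot: [0.978, 1.342, -0.973]
contact_force: [0.2, -1.0, -0.4]
finger_gap: 0.221
```

Run:
```python
from h import *
info(.608,.228,-.016,(0.0,-.1)); c,P=tips("s14")
```

```text
t 11.82 p [ 0.6043  0.1674 -0.0162] zdir [ 0.308 -0.951 -0.002] xdir [ 0.001  0.003 -1.   ] F [ 0.2 -1.  -0.4] gap 0.221 j [-0.03  0.71 -0.4   1.54  0.31  0.96 -0.21]
shift units [-0.    0.74 -1.88]
turn units [ 3.59 -0.03 -0.02]
L lowest [0.0041 0.0043 0.0044 0.0044 0.0049 0.0052 0.0053 0.0058]
R lowest [0.0041 0.0042 0.0045 0.0045 0.0051 0.0073 0.0099 0.0105]
tcp px in crop [406. 378.]
```

View pics/s14.png

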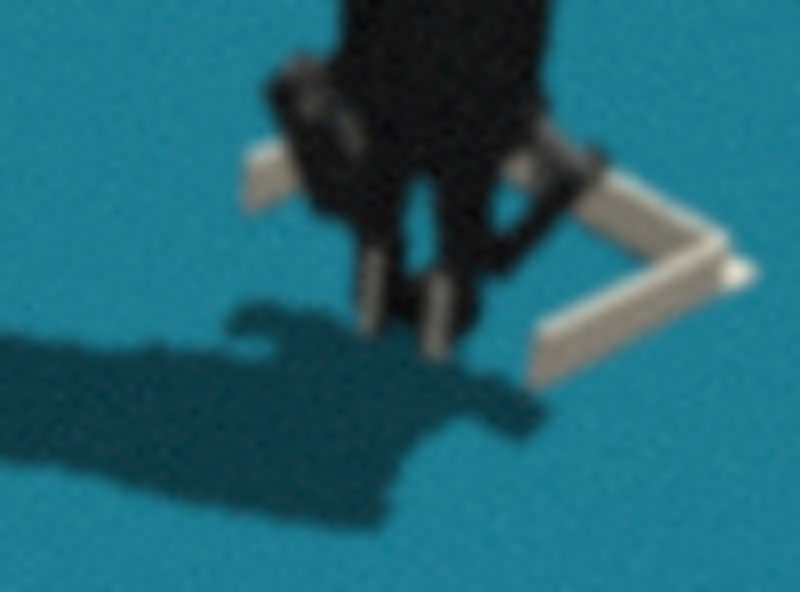

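Call:
apply_moves(rows=[0,0.12,-0.4,0.8,0,0,0.22,0,0.1,-0.4,0.8,0,0,0.22,0,0.05,-0.45,0.8,0,0,0.22,0,0,-0.4,0.6,0,0,0.22,0,0,-0.2,0,0,0,0.22])

```text
time: 12.5
position: [0.5989, 0.2288, -0.0161]
ee_rot: [1.174, 1.235, -1.171]
contact_force: [-0.4, -0.5, 0.5]
finger_gap: 0.216
```

Run:
```python
from h import *
info(.608,.228,-.016,(0.0,-.1)); c,P=tips("s15")
```

```text
t 12.5 p [ 0.5989  0.2288 -0.0161] zdir [ 0.05  -0.999 -0.003] xdir [-0.001  0.003 -1.   ] F [-0.4 -0.5  0.5] gap 0.216 j [-0.17  0.72 -0.34  1.49  0.26  0.97 -0.53]
shift units [-0.    0.3   0.04]
turn units [ 0.57 -0.04  0.01]
L lowest [0.0044 0.0048 0.0078 0.0082 0.0093 0.0094 0.0096 0.0104]
R lowest [0.0047 0.0047 0.0052 0.0052 0.0054 0.0058 0.0065 0.0066]
tcp px in crop [407. 379.]
```

View pics/s15.png

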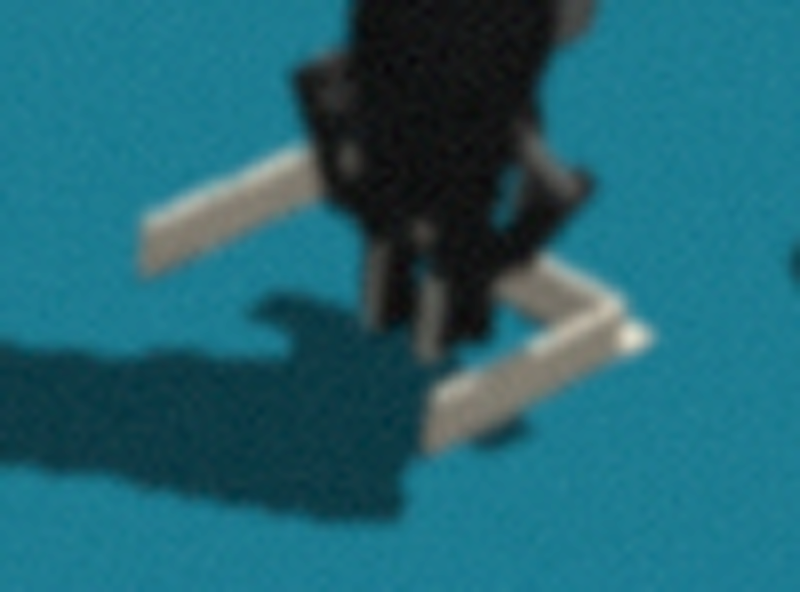

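Call:
apply_moves(rows=[0,0,0.6,0.2,0,0,0.22,-0.5,-0.1,0.8,0.2,0,0,0.22,-1,-0.2,1,0.1,0,0,0.22,-1,-0.2,1,0,0,0,0.22,-1,-0.2,1,0,0,0,0.22])

```text
time: 13.18
position: [0.5774, 0.0855, 0.0874]
ee_rot: [1.201, 1.216, -1.214]
contact_force: [0.3, 0.4, 0.5]
finger_gap: 0.219
```

Call:
apply_moves(rows=[-0.1,-0.2,1,0,0,0,0.22,0,-0.2,1,0,0,0,0.22,0,-0.2,1,0,0,0,0.22,0,-0.2,1,0,0,0,0.22,0,-0.2,1,0,0,0,0.22])

```text
time: 13.8
position: [0.5458, -0.0839, 0.0954]
ee_rot: [1.21, 1.198, -1.224]
contact_force: [1.3, 0.3, 0.2]
finger_gap: 0.221
```

Run:
```python
from h import *
info(.528,-.228,.06,(0.0,-.1))
```

```text
t 13.8 p [ 0.5458 -0.0839  0.0954] zdir [-0.012 -1.     0.009] xdir [-0.002 -0.009 -1.   ] F [1.3 0.3 0.2] gap 0.221 j [ 0.35  0.43 -0.32  1.66  0.16  1.08 -0.03]
shift units [ 1.23 -0.53  4.8 ]
turn units [-0.13  0.11  0.03]
```

Call:
apply_moves(rows=[0.1,-0.15,1,0,0,0,0.22,0.1,-0.15,1,0,0,0,0.22,0.1,-0.15,1,0,0.1,0,0.22,0.1,-0.1,1,0,0,0,0.22,0.1,0,0.6,-0.1,0,0,0.22])

```text
time: 14.42
position: [0.5179, -0.2412, 0.0816]
ee_rot: [1.215, 1.198, -1.233]
contact_force: [-0.4, -0.1, 0.2]
finger_gap: 0.223
```

Run:
```python
from h import *
info(.528,-.228,-.016,(0.0,-.1))
```

```text
t 14.43 p [ 0.5179 -0.2412  0.0816] zdir [-0.021 -1.     0.008] xdir [-0.006 -0.008 -1.   ] F [-0.4 -0.1  0.2] gap 0.223 j [ 0.59  0.47 -0.26  1.62  0.15  1.07  0.26]
shift units [ 3.25  0.35 -0.47]
turn units [-0.24  0.1   0.07]
```

Call:
apply_moves(rows=[0.6,0.3,-0.4,-0.1,0.1,0.05,0.22,0.6,0,0,-0.1,0,0,0.22,0.6,0,0,0,0,0,0.22,0.4,0,0,0,0,0,0.22,0,0,0,0,0,0,0.22])

```text
time: 15.05
position: [0.5222, -0.2333, 0.0107]
ee_rot: [1.216, 1.209, -1.221]
contact_force: [-0.3, 0.3, 0.4]
finger_gap: 0.219
```

Run:
```python
from h import *
info(.528,-.228,-.016,(0.0,-.1)); c,P=tips("s16")
```

```text
t 15.05 p [ 0.5222 -0.2333  0.0107] zdir [-0.011 -1.    -0.001] xdir [-0.006  0.001 -1.   ] F [-0.3  0.3  0.4] gap 0.219 j [ 0.57  0.56 -0.25  1.68  0.17  0.92  0.24]
shift units [ 0.89  0.2  -0.18]
turn units [-0.13 -0.02  0.07]
L lowest [0.0042 0.0042 0.0042 0.0043 0.0043 0.005  0.0056 0.0064]
R lowest [0.0042 0.0043 0.0043 0.0044 0.0045 0.0045 0.0048 0.0049]
tcp px in crop [400. 380.]
```

View pics/s16.png

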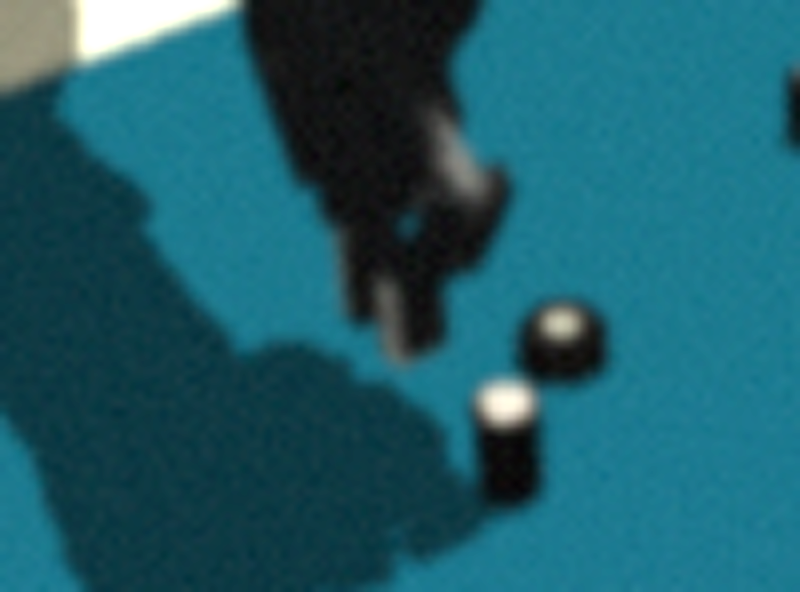

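Call:
apply_moves(rows=[0.45,0.1,0,0,0,0,0.22,0.42,0.05,0,0,0,0.05,0.22,0,0.1,-0.3,0,0,0,0.22,0,0.1,-0.4,-0.1,0,0,0.22])

```text
time: 15.6
position: [0.5351, -0.2127, -0.0153]
ee_rot: [1.213, 1.205, -1.21]
contact_force: [0.1, 0.6, -0.1]
finger_gap: 0.22
```

Run:
```python
from h import *
info(.532,-.2,-.016,(0.0,-.1)); c,P=tips("s17")
```

```text
t 15.6 p [ 0.5351 -0.2127 -0.0153] zdir [-0.004 -1.     0.   ] xdir [ 0.003 -0.001 -1.   ] F [ 0.1  0.6 -0.1] gap 0.22 j [ 0.53  0.6  -0.25  1.7   0.18  0.86  0.2 ]
shift units [ 0.02 -0.11 -0.42]
turn units [-0.04  0.01 -0.03]
L lowest [0.0068 0.0073 0.0092 0.0096 0.012  0.0122 0.0123 0.0131]
R lowest [0.0041 0.0042 0.0043 0.0049 0.0077 0.0138 0.0158 0.0178]
tcp px in crop [407. 379.]
```

View pics/s17.png

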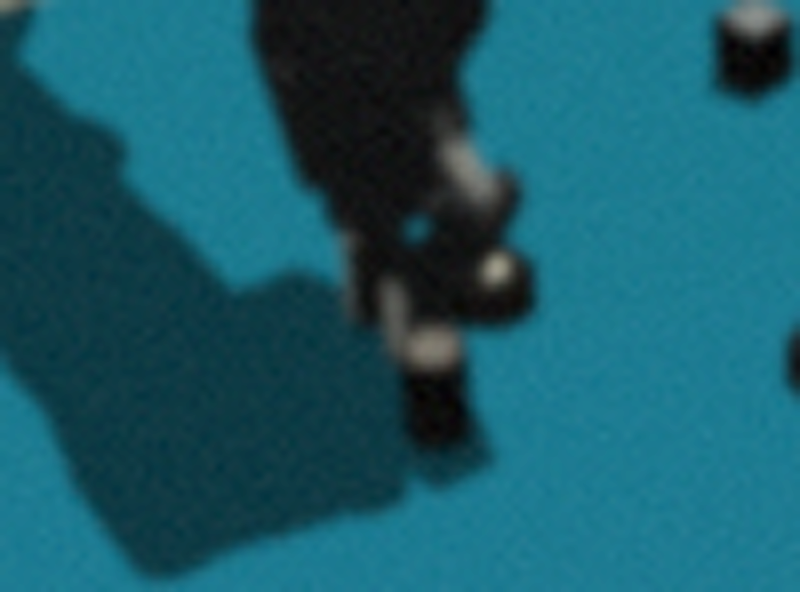

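Call:
apply_moves(rows=[0,-0.05,-0.4,0,0,0,0.22,0,-0.05,-0.5,0,0,0,0.22,0,0,-0.5,0,0,0,0.22,0,0,-0.5,0,0,0,0.22,0,0,-0.5,0,0,0,0.22])

```text
time: 16.27
position: [0.5332, -0.132, -0.0141]
ee_rot: [1.212, 1.207, -1.204]
contact_force: [-0.1, -0.8, 0.4]
finger_gap: 0.221
```

Run:
```python
from h import *
info(.532,.226,-.016,(0.0,-.1)); c,P=tips("s18")
```

```text
t 16.27 p [ 0.5332 -0.132  -0.0141] zdir [ 0.001 -1.    -0.001] xdir [ 0.005  0.001 -1.   ] F [-0.1 -0.8  0.4] gap 0.221 j [ 0.41  0.55 -0.26  1.78  0.18  0.83  0.06]
shift units [  0.08  -0.03 -11.93]
turn units [ 0.01 -0.02 -0.05]
L lowest [0.004  0.0054 0.0074 0.0094 0.0098 0.0099 0.0102 0.0121]
R lowest [0.0042 0.0042 0.0061 0.0076 0.0098 0.01   0.0116 0.0116]
tcp px in crop [408. 380.]
```

View pics/s18.png

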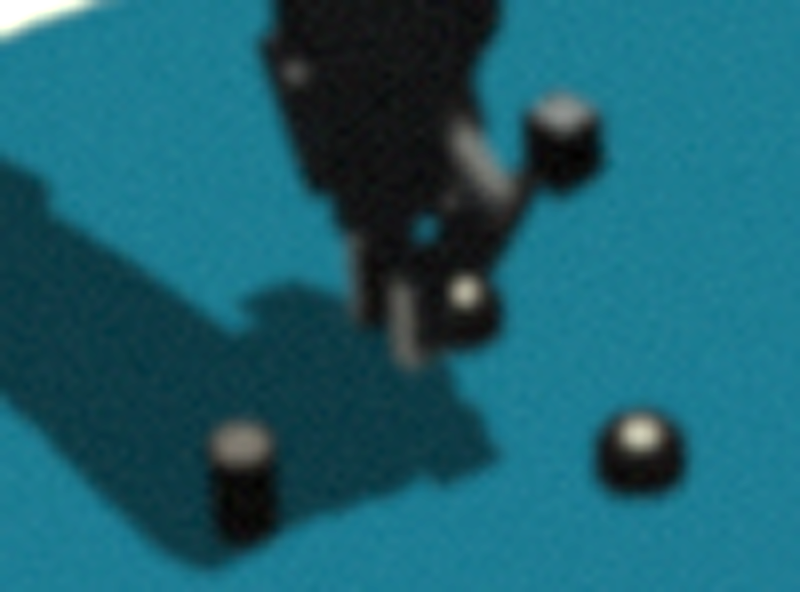

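Call:
apply_moves(rows=[0.02,0.08,-0.5,0,0,0,0.22,0.02,0.08,-0.5,0,0,0,0.22,0.02,0.05,-0.5,0,0,0,0.22,0.02,0,-0.5,0,0,0,0.22,0,0,-0.5,0,0,0,0.22])

```text
time: 16.95
position: [0.5403, -0.05, -0.0162]
ee_rot: [1.212, 1.208, -1.202]
contact_force: [-0.1, -1.0, 0.6]
finger_gap: 0.222
```

Call:
apply_moves(rows=[0,0,-0.5,0,0,0,0.22,0,0,-0.5,0,0,0,0.22,0,0,-0.5,0,0,0,0.22,0,0,-0.5,0,0,0,0.22,0,0,-0.5,0,0,0,0.22])

```text
time: 17.58
position: [0.5396, 0.0309, -0.016]
ee_rot: [1.212, 1.209, -1.202]
contact_force: [-0.1, 0.1, 0.7]
finger_gap: 0.218
```

Run:
```python
from h import *
info(.532,.226,-.016,(0.0,-.1)); c,P=tips("s19")
```

```text
t 17.57 p [ 0.5396  0.0309 -0.016 ] zdir [ 0.003 -1.    -0.003] xdir [ 0.005  0.003 -1.   ] F [-0.1  0.1  0.7] gap 0.218 j [ 0.13  0.54 -0.28  1.8   0.2   0.82 -0.25]
shift units [ 0.02 -0.23 -6.5 ]
turn units [ 0.04 -0.04 -0.06]
L lowest [0.004  0.0044 0.0053 0.006  0.0067 0.0082 0.0083 0.0089]
R lowest [0.004  0.004  0.0042 0.0046 0.005  0.0052 0.0055 0.0068]
tcp px in crop [403. 378.]
```

View pics/s19.png

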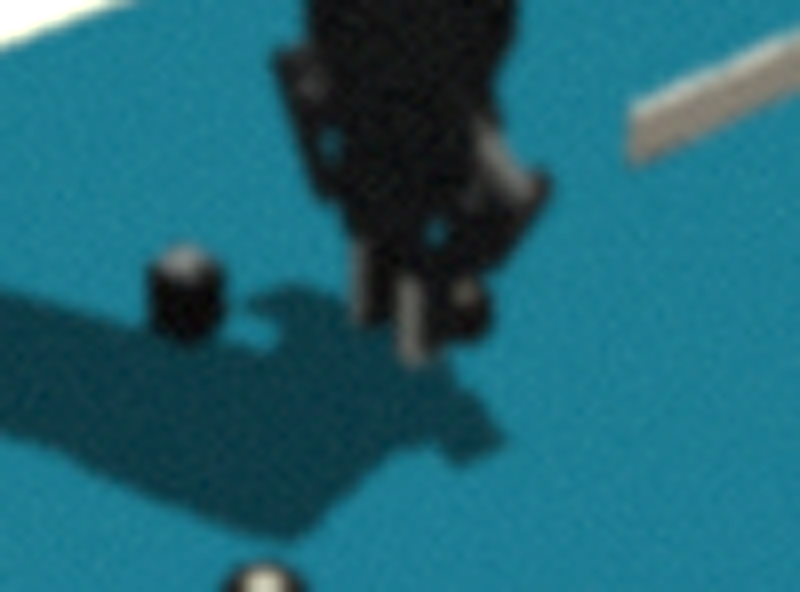

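Call:
apply_moves(rows=[0,-0.02,-0.5,0,0,0,0.22,0,-0.02,-0.5,0,0,0,0.22,0,-0.02,-0.5,0,0,0,0.22,0,-0.02,-0.5,0,0,0,0.22,0,-0.02,-0.5,0,0,0,0.22])

```text
time: 18.25
position: [0.5359, 0.1133, -0.0157]
ee_rot: [1.212, 1.211, -1.199]
contact_force: [-0.5, 1.1, -0.2]
finger_gap: 0.222
```

Run:
```python
from h import *
info(.532,.226,-.016,(0.0,-.1)); c,P=tips("s20")
```

```text
t 18.25 p [ 0.5359  0.1133 -0.0157] zdir [ 0.005 -1.    -0.005] xdir [ 0.005  0.005 -1.   ] F [-0.5  1.1 -0.2] gap 0.222 j [-0.02  0.56 -0.29  1.78  0.2   0.82 -0.4 ]
shift units [ 0.03 -0.11 -3.76]
turn units [ 0.06 -0.06 -0.06]
L lowest [0.0043 0.0052 0.0055 0.0056 0.0078 0.0079 0.0094 0.0098]
R lowest [0.004  0.0041 0.0042 0.0045 0.0046 0.0048 0.0049 0.0051]
tcp px in crop [404. 376.]
```

View pics/s20.png

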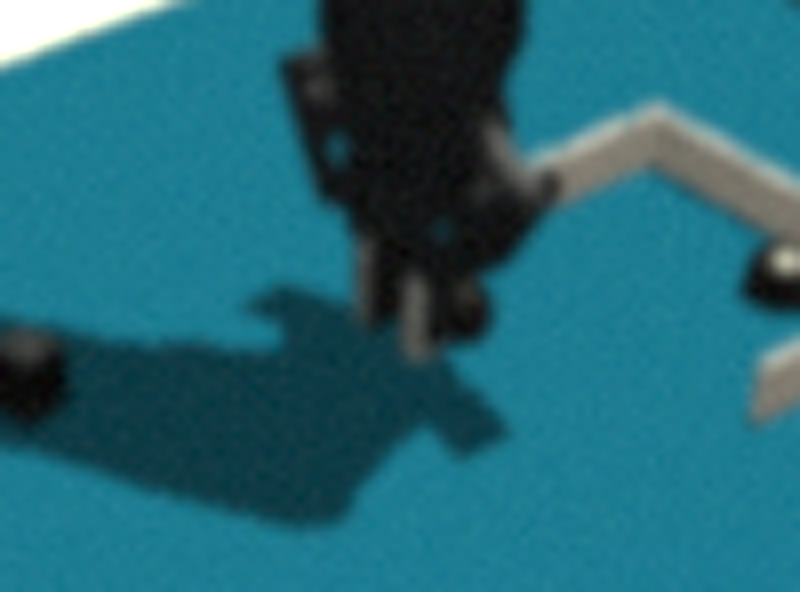

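Call:
apply_moves(rows=[0,0,-0.5,0,0,0,0.22,0,0,-0.5,0,0,0,0.22,0,0,-0.5,0,0,0,0.22,0,0,-0.5,0,0,0,0.22,0,0,-0.5,0,0,0,0.22])

```text
time: 18.92
position: [0.5352, 0.1958, -0.015]
ee_rot: [1.212, 1.213, -1.197]
contact_force: [-0.2, -0.2, -0.5]
finger_gap: 0.22
```

Call:
apply_moves(rows=[0,0,-0.45,0,0,0,0.22,0,0,-0.4,0,0,0,0.22,0,0,-0.15,0,0,0,0.22])

```text
time: 19.3
position: [0.5347, 0.2295, -0.0147]
ee_rot: [1.211, 1.215, -1.195]
contact_force: [-0.5, 0.5, 0.6]
finger_gap: 0.225
```

Run:
```python
from h import *
info(.532,.226,-.016,(0.0,-.1)); c,P=tips("s21")
```

```text
t 19.3 p [ 0.5347  0.2295 -0.0147] zdir [ 0.009 -1.    -0.008] xdir [ 0.006  0.008 -1.   ] F [-0.5  0.5  0.6] gap 0.225 j [-0.22  0.61 -0.3   1.69  0.21  0.87 -0.6 ]
shift units [ 0.04 -0.09  0.12]
turn units [ 0.1  -0.09 -0.06]
L lowest [0.0043 0.0047 0.0052 0.0059 0.0074 0.0078 0.0079 0.0104]
R lowest [0.0041 0.0041 0.0042 0.0043 0.0045 0.0051 0.0052 0.0052]
tcp px in crop [405. 384.]
```

View pics/s21.png

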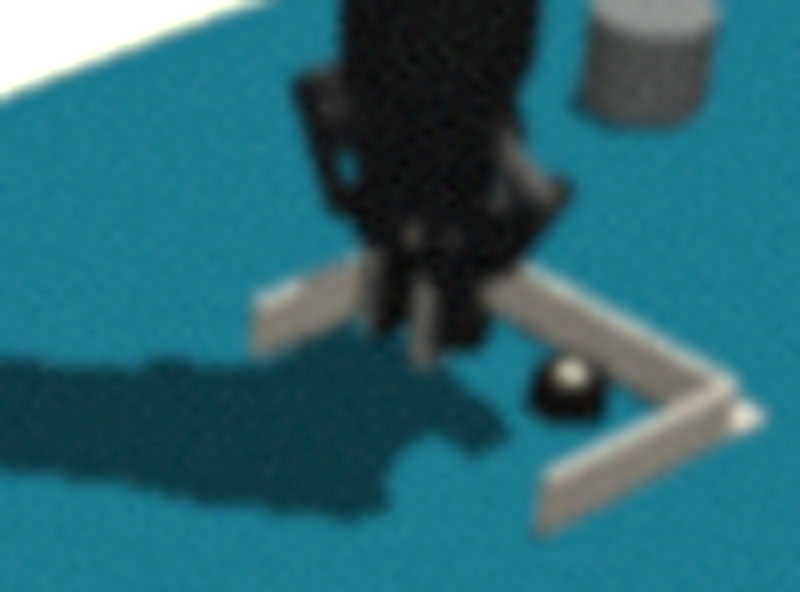

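Call:
apply_moves(rows=[0,0,0.6,0,0,0,0.22,-0.5,0,0.8,0,-0.05,0,0.22,-1,0.1,1,-0.4,-0.05,0,0.22,-1,0.2,1,-0.4,0,0,0.22,-1,0.2,1,-0.4,0,0,0.22])

```text
time: 19.98
position: [0.5497, 0.0864, 0.0891]
ee_rot: [1.118, 1.258, -1.132]
contact_force: [1.2, 0.1, 0.4]
finger_gap: 0.218
```

Call:
apply_moves(rows=[0,0.2,1,-0.4,0,0,0.22,0,0.2,1,-0.4,0,0,0.22,0,0.2,1,-0.2,0,0,0.22,0,0.2,1,0,0,0,0.22,0,0.1,0.8,0,0,0,0.22])

```text
time: 20.6
position: [0.5996, -0.0722, 0.094]
ee_rot: [1.058, 1.281, -1.08]
contact_force: [0.8, 0.4, -0.4]
finger_gap: 0.221
```

Run:
```python
from h import *
info(.6425,-.155,-.015,(0.2,-1.)); c=imaging.read_camera("top"); cv2.imwrite("pics/t22.png",cv2.resize(c["img"][170:330,170:420],None,fx=3.2,fy=3.2,interpolation=cv2.INTER_CUBIC))
```

```text
t 20.6 p [ 0.5996 -0.0722  0.094 ] zdir [ 0.185 -0.983  0.016] xdir [-0.    -0.016 -1.   ] F [ 0.8  0.4 -0.4] gap 0.221 j [ 0.28  0.52 -0.29  1.52  0.18  1.13  0.14]
shift units [3.68 0.91 2.92]
turn units [-0.13  0.18  0.04]
```

View pics/t22.png

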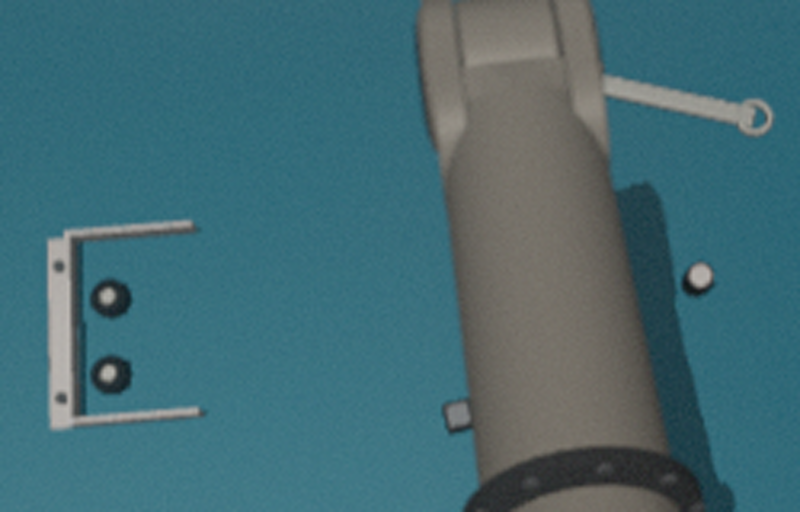

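Call:
apply_moves(rows=[0,0.3,1,-0.1,0.1,0,0.22,0,0.3,1,0,0.05,0,0.22,0.4,0.3,0.85,0,0,0,0.22,0.7,0,0,0,0,0,0.22,0.7,0,0,0,0,0,0.22])

```text
time: 21.28
position: [0.6385, -0.1735, 0.0407]
ee_rot: [1.067, 1.28, -1.09]
contact_force: [-0.1, -0.4, 0.3]
finger_gap: 0.222
```

Run:
```python
from h import *
info(.6425,-.155,-.015,(0.2,-1.)); tips("s23")
```

```text
t 21.27 p [ 0.6385 -0.1735  0.0407] zdir [ 0.174 -0.985  0.014] xdir [-0.003 -0.015 -1.   ] F [-0.1 -0.4  0.3] gap 0.222 j [ 0.39  0.68 -0.25  1.39  0.2   1.1   0.27]
shift units [ 1.85  0.25 -0.61]
turn units [-0.26  0.16  0.07]
L lowest [0.0042 0.0042 0.0042 0.0043 0.0044 0.0044 0.0047 0.0049]
R lowest [0.004  0.0043 0.0044 0.0045 0.0047 0.005  0.0051]
tcp px in crop [403. 378.]
```

View pics/s23.png

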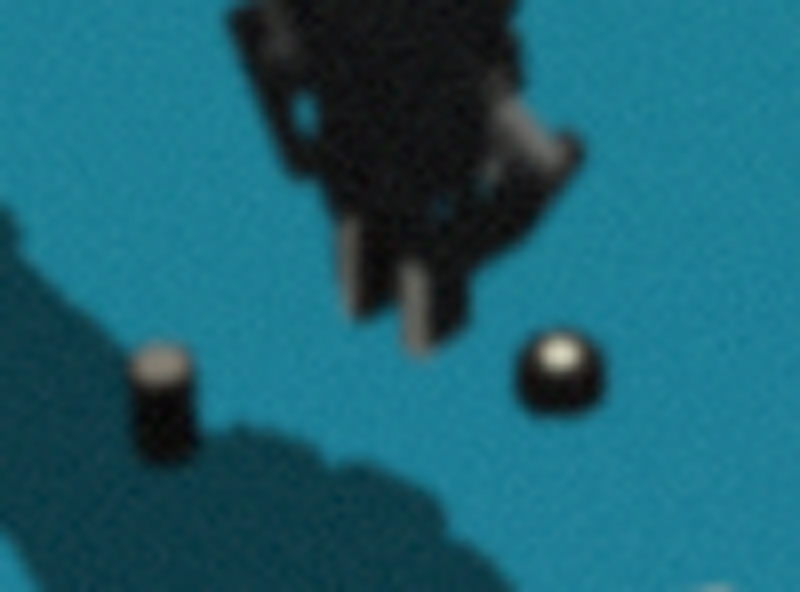

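Call:
apply_moves(rows=[0.5,0.2,-0.2,-0.15,0.15,0.05,0.22,0.6,0,0,-0.1,0,0,0.22,0.6,0,0,0,0,0,0.22,0.05,0,0,0,0,0,0.22])

```text
time: 21.82
position: [0.6385, -0.1687, -0.0189]
ee_rot: [1.06, 1.303, -1.071]
contact_force: [0.3, -0.1, 0.7]
finger_gap: 0.227
```

Run:
```python
from h import *
info(.638,-.13,-.016,(0.2,-1.)); tips("s24")
```

```text
t 21.82 p [ 0.6385 -0.1687 -0.0189] zdir [ 0.194 -0.981 -0.002] xdir [-0.01 -0.   -1.  ] F [ 0.3 -0.1  0.7] gap 0.227 j [ 0.39  0.75 -0.25  1.42  0.21  1.    0.28]
shift units [-0.1   0.23 -1.27]
turn units [-0.03 -0.02  0.11]
L lowest [0.004  0.0042 0.0046 0.0047 0.0053 0.0054 0.0057 0.0069]
R lowest [0.0041 0.0041 0.0042 0.0043 0.0043 0.0045 0.0045 0.0049]
tcp px in crop [403. 376.]
```

View pics/s24.png

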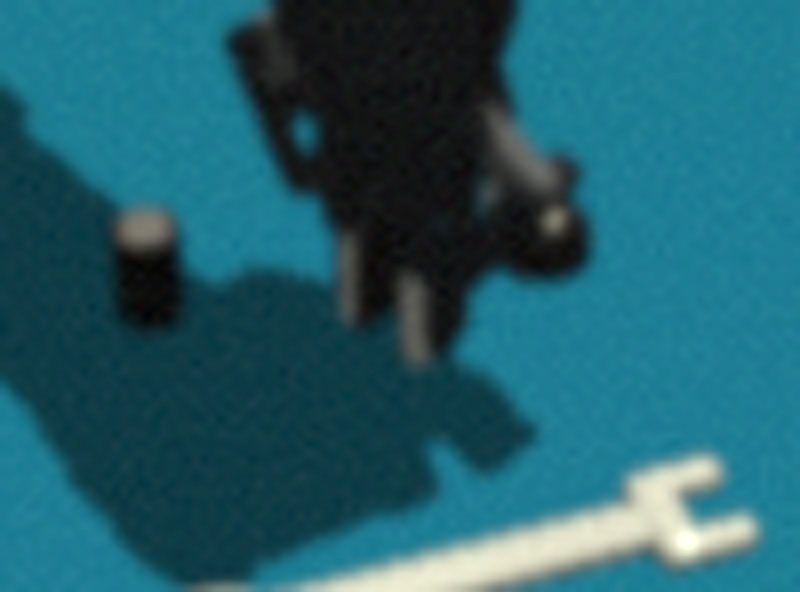

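Raise 3 mm, shift +7 mm sideways, then push.

Call:
apply_moves(rows=[-0.1,0.22,0,0,0,0.1,0.22,0,0.05,-0.4,0,0,0,0.22,0,0,-0.5,0,0,0,0.22,0,0,-0.4,0,0,0,0.22])

```text
time: 22.38
position: [0.6423, -0.1267, -0.0122]
ee_rot: [1.067, 1.29, -1.06]
contact_force: [-1.3, -0.2, 0.7]
finger_gap: 0.219
```

Run:
```python
from h import *
info(.572,.196,-.016,(0.2,-1.)); tips("s25")
```

```text
t 22.38 p [ 0.6423 -0.1267 -0.0122] zdir [ 0.193 -0.981  0.001] xdir [ 0.006  0.    -1.   ] F [-1.3 -0.2  0.7] gap 0.219 j [ 0.33  0.72 -0.26  1.46  0.2   0.98  0.22]
shift units [  0.11  -0.22 -11.01]
turn units [-0.03  0.01 -0.07]
L lowest [0.0042 0.0043 0.0053 0.008  0.0109 0.0116 0.0116 0.0118]
R lowest [0.004  0.0041 0.0042 0.0044 0.0048 0.0049 0.0056 0.0057]
tcp px in crop [408. 380.]
```

View pics/s25.png

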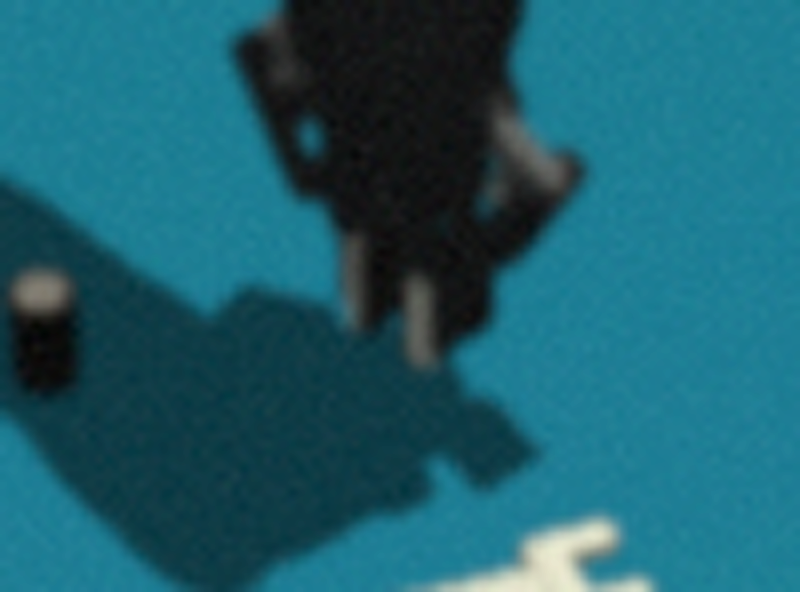

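Call:
apply_moves(rows=[0,-0.12,0.4,0,0,0,0.22,0.12,-0.05,0,0,0,0,0.22,0,0,-0.3,0,0,0,0.22,0,0,-0.5,0,0,0,0.22,0,0,-0.5,0,0,0,0.22])

```text
time: 23.05
position: [0.6308, -0.0998, -0.0163]
ee_rot: [1.068, 1.291, -1.061]
contact_force: [-0.0, -0.1, -0.1]
finger_gap: 0.221
```

Run:
```python
from h import *
info(.572,.196,-.016,(0.2,-1.)); tips("s26")
```

```text
t 23.05 p [ 0.6308 -0.0998 -0.0163] zdir [ 0.193 -0.981  0.001] xdir [ 0.006  0.    -1.   ] F [-0.  -0.1 -0.1] gap 0.221 j [ 0.3   0.7  -0.26  1.51  0.21  0.95  0.17]
shift units [ -0.02  -0.02 -10.05]
turn units [-0.04  0.01 -0.06]
L lowest [0.0042 0.0042 0.0043 0.0049 0.0062 0.0077 0.0078 0.008 ]
R lowest [0.004  0.0042 0.0043 0.0045 0.0045 0.0053 0.0056 0.0063]
tcp px in crop [403. 379.]
```

View pics/s26.png

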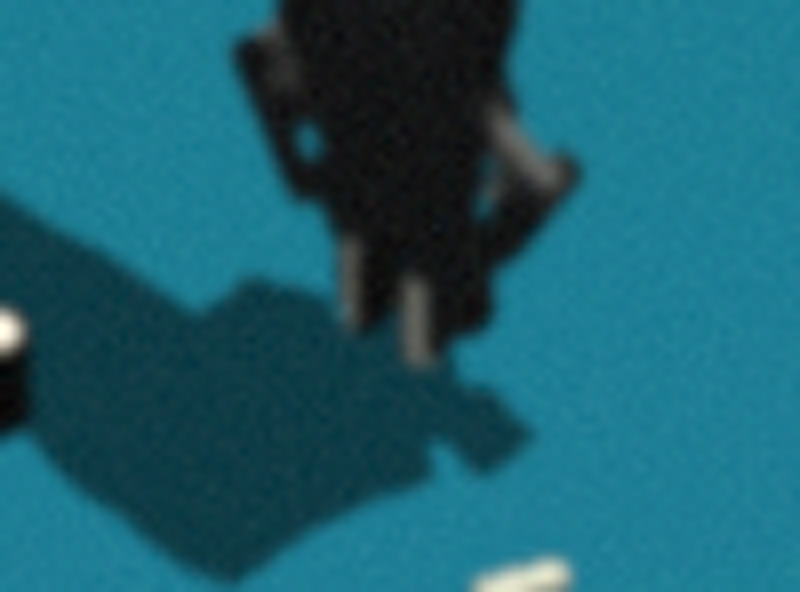

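Call:
apply_moves(rows=[0,0,-0.5,0,0,0,0.22,0,0,-0.5,0,0,0,0.22,0,0,-0.5,0,0,0,0.22,0,0,-0.5,0,0,0,0.22,0,0,-0.5,0,0,0,0.22])

```text
time: 23.72
position: [0.6145, -0.0161, -0.0159]
ee_rot: [1.066, 1.295, -1.056]
contact_force: [-0.5, -0.8, 0.1]
finger_gap: 0.221
```

Run:
```python
from h import *
info(.572,.196,-.016,(0.2,-1.)); tips("s27")
```

```text
t 23.73 p [ 0.6145 -0.0161 -0.0159] zdir [ 0.198 -0.98  -0.003] xdir [ 0.005  0.004 -1.   ] F [-0.5 -0.8  0.1] gap 0.221 j [ 0.18  0.66 -0.27  1.59  0.21  0.92  0.04]
shift units [ 0.02  0.01 -7.21]
turn units [ 0.02 -0.03 -0.06]
L lowest [0.004  0.0043 0.0058 0.0062 0.0075 0.0086 0.0086 0.009 ]
R lowest [0.0042 0.0045 0.005  0.0055 0.0077 0.0111 0.0112 0.0118]
tcp px in crop [403. 381.]
```

View pics/s27.png

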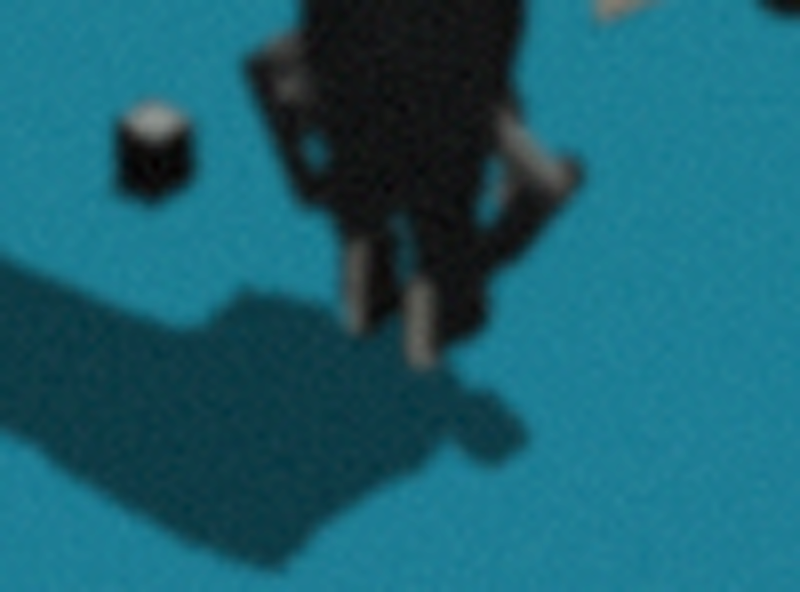

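Call:
apply_moves(rows=[0,0,-0.5,0,0,0,0.22,0,0,-0.5,0,0,0,0.22,0,0,-0.5,0,0,0,0.22,0,0,-0.5,0,0,0,0.22,0,0,-0.5,0,0,0,0.22])

```text
time: 24.4
position: [0.5982, 0.0647, -0.0154]
ee_rot: [1.066, 1.298, -1.054]
contact_force: [-0.2, -0.1, 0.5]
finger_gap: 0.222
```

Call:
apply_moves(rows=[0,0,-0.5,0,0,0,0.22,0,0,-0.5,0,0,0,0.22,0,0,-0.5,0,0,0,0.22,0,0,-0.4,0,0,0,0.22])

```text
time: 24.9
position: [0.5858, 0.1252, -0.0151]
ee_rot: [1.066, 1.298, -1.053]
contact_force: [0.2, 0.5, 0.3]
finger_gap: 0.223
```

Run:
```python
from h import *
info(.572,.196,-.016,(0.2,-1.)); tips("s28")
```

```text
t 24.9 p [ 0.5858  0.1252 -0.0151] zdir [ 0.2   -0.98  -0.005] xdir [ 0.005  0.006 -1.   ] F [0.2 0.5 0.3] gap 0.223 j [-0.04  0.64 -0.28  1.63  0.21  0.89 -0.2 ]
shift units [ 0.04  0.02 -2.4 ]
turn units [ 0.05 -0.06 -0.07]
L lowest [0.0043 0.0047 0.0049 0.0051 0.0055 0.0077 0.0086 0.0087]
R lowest [0.0046 0.0046 0.0052 0.0054 0.0059 0.0094 0.0094 0.0117]
tcp px in crop [403. 376.]
```

View pics/s28.png

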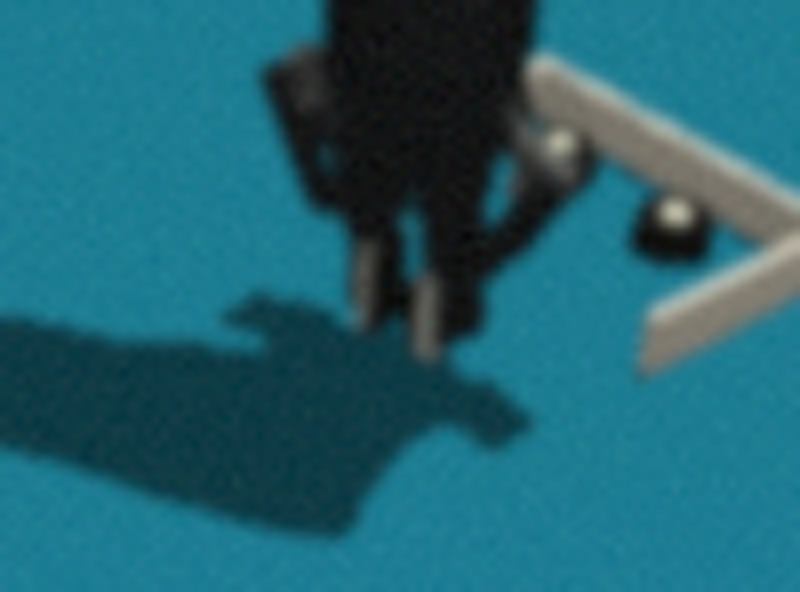

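Call:
apply_moves(rows=[0,0,-0.5,0,0,0,0.22,0,0,-0.5,0,0,0,0.22,0,0,-0.5,0,0,0,0.22,0,0,-0.5,0,0,0,0.22,0,0,-0.25,0,0,0,0.22])

```text
time: 25.58
position: [0.5708, 0.1981, -0.0146]
ee_rot: [1.066, 1.3, -1.051]
contact_force: [-0.5, 0.1, -0.1]
finger_gap: 0.218
```

Call:
apply_moves(rows=[0,0,0.4,0,0,0,0.22,0,0,0.8,0,0,0,0.22,-1,0,0.8,0,0,0,0.22,-1,-0.3,1,0,0,0,0.22,-1,-0.5,1,0,0,0,0.22])

```text
time: 26.2
position: [0.5699, 0.068, 0.0735]
ee_rot: [1.06, 1.303, -1.056]
contact_force: [0.2, 0.3, -0.7]
finger_gap: 0.224
```

Call:
apply_moves(rows=[-1,0,1,0,0,0,0.22,-1,0,1,0,0,0,0.22,-0.5,0,1,0,0,0,0.22,0,0,1,0,0,0,0.22,0,0,1,0,0,0,0.22])

```text
time: 26.82
position: [0.6, -0.0974, 0.1548]
ee_rot: [1.067, 1.287, -1.068]
contact_force: [0.1, -0.8, 0.2]
finger_gap: 0.224
```

Run:
```python
from h import *
info()
c=imaging.read_camera("top"); cv2.imwrite("pics/t30.png",cv2.resize(c["img"][170:330,170:420],None,fx=3.2,fy=3.2,interpolation=cv2.INTER_CUBIC))
c=imaging.read_camera("scene"); cv2.imwrite("pics/s30.png",c["img"])
```

```text
t 26.82 p [ 0.6    -0.0974  0.1548] zdir [ 0.188 -0.982  0.004] xdir [ 0.004 -0.004 -1.   ] F [ 0.1 -0.8  0.2] gap 0.224 j [ 0.31  0.47 -0.26  1.43  0.13  1.25  0.22]
```

View pics/t30.png

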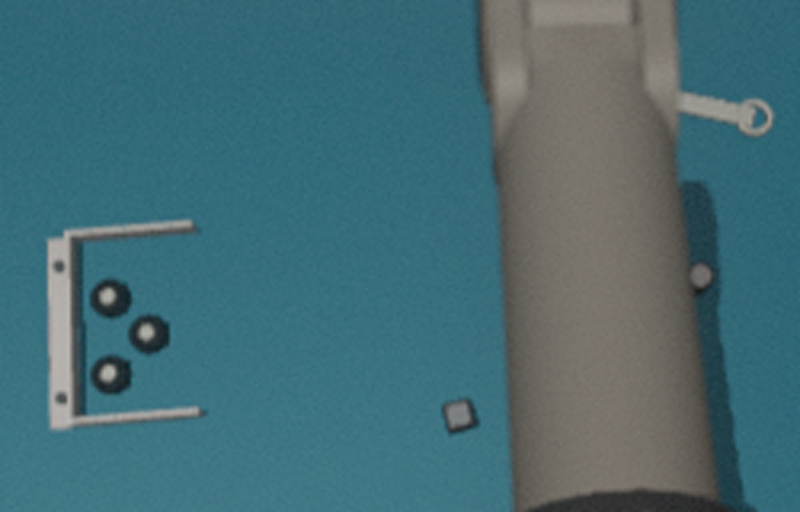

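View pics/s30.png

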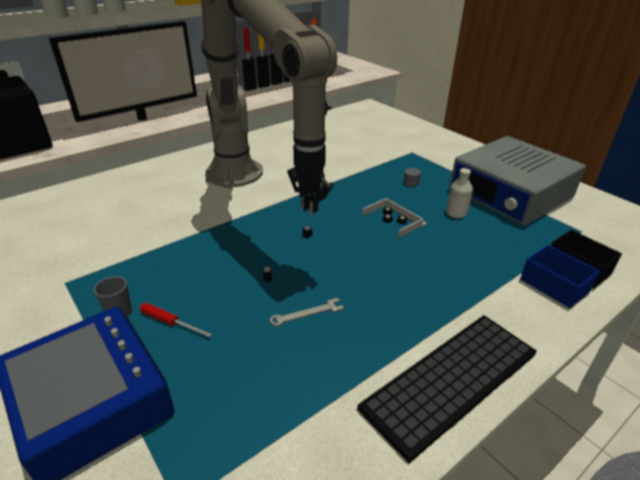

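All three feet are flat inside the corral, at crop pixels (110,298), (149,333) and (110,374). The rightmost edge is at about 169 and the opening at about 197. Next I'll let the arm settle and check the numbers before handing in.

Call:
apply_moves(rows=[0,0,0,0,0,0,0.22,0,0,0,0,0,0,0.22,0,0,0,0,0,0,0.22])

```text
time: 27.3
position: [0.5987, -0.1032, 0.154]
ee_rot: [1.071, 1.283, -1.078]
contact_force: [-0.2, 0.4, -0.1]
finger_gap: 0.22
```

Run:
```python
from h import *
s0=dict(np.load("scene0.npz")); s=imaging.read_camera("scene"); P0,P=cloud(s0),cloud(s)
def ctr(P,x,y,r=.022,lo=.01,hi=.05):
    m=(P[...,2]>lo)&(P[...,2]<hi)&(np.hypot(P[...,0]-x,P[...,1]-y)<r); q=P[m]; return ((q.min(0)+q.max(0))/2)[:2].round(4),m.sum()
for n,x,y in [("cap",.579,-.2275),("rel",.481,-.028)]: print(n,ctr(P0,x,y,.03),ctr(P,x,y,.03))
t=imaging.read_camera("top"); o=lambda a,b:w(t,170+(a+.5)/3.2-.5,170+(b+.5)/3.2-.5,.016).round(4)
for a,b in [(109,297),(147.5,332.5),(108.5,374)]: print("foot",o(a,b))
d=cv2.absdiff(s0["img"],s["img"]).max(2)
for n,(x0,y0,x1,y1) in dict(cup=(92,270,135,325),sd=(138,300,215,340),wrench=(268,295,348,330),bottle=(440,165,478,222),spool=(400,165,425,190)).items():
    print(n,d[y0:y1,x0:x1].mean().round(2),(d[y0:y1,x0:x1]>40).sum())
print(ctrl.job_done())
```

```text
cap (array([ 0.58  , -0.2286]), np.int64(100)) (array([ 0.5807, -0.2286]), np.int64(101))
rel (array([ 0.4821, -0.0283]), np.int64(85)) (array([ 0.4804, -0.0282]), np.int64(83))
foot [0.596  0.2509 0.016 ]
foot [0.5646 0.2199 0.016 ]
foot [0.5327 0.2516 0.016 ]
cup 5.53 47
sd 4.78 0
wrench 6.13 55
bottle 4.62 0
spool 4.33 0
the job is handed in; nothing more can be done
None
```

I swept all three feet into the corral one at a time, cradled between slightly open fingertips, and handed the job in at about 27.4 s of the 72 s allowed. No verdict came back.

- **Feet:** In the last pictures all three lie flat inside, at about (0.596, 0.251), (0.565, 0.220) and (0.533, 0.252). The nearest foot edge is about 25 mm inside the open side, which is at y ≈ 0.178.
- **Capacitor and relay:** Before and after measurements agree to 1 mm for the capacitor and 2 mm for the relay. That is within camera noise.
- **Other bystanders:** The screwdriver, bottle and spool show no change between pictures. The cup and wrench regions had about 50 changed pixels each. The wrench's could be the arm's shadow, but I did not look into either. By eye both stand where they did, and the arm never went near the cup.
- **Forces:** The wrist readings I saw stayed under 2 N.

**First foot:** With the fingers slightly open, the tips sit about 20 mm above the reported tool point. On the first pass they went over the foot without moving it, and on the second they pushed on its bevelled edge. I backed off, lowered the fingers and finished that sweep; the foot stayed flat each time I looked.

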